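# Push a stuck mortar piece out of a sloping mould tube

## Robot

A 6-joint arm with a two-finger parallel gripper is mounted at the origin on a cart in front of the work surface, level with it; the furniture and walls round the work are solid. World frame = base frame: x ahead of the robot, y to its left, z up, the work surface at z = 0. Lengths are in m, angles in rad, forces in N, time in s.
With the tool pointing down it reaches from about 0.3 to 0.85 m from the base axis. Payload 4.2 kg.
Tool frame: the origin (TCP) lies on the centre line of the jaws, within the pads' length; the fingertips stand 17 mm ahead of it and the grasp point (between the pads) lies 2 mm behind it; y points along the fingers, x is the direction in which the jaws open and shut, and the axes are right-handed (so a half turn about y gives the same grasp; the last joint's range is limited). The gripper opens to 91 mm and grips with 3 to 60 N. Pads are 32 mm wide; open, the fingers measure 118 mm over their backs; the gripper's body (76 mm by 178 mm) begins 60 mm behind the grasp point.
Start: joints at [-1.238, 0.32, 1.565, -0, 1.257, -0.02], TCP at [0.199, -0.54, 0.231] pointing down, gripper open.
Joint ranges: [-3.11, 3.11], [-0.84, 2.01], [0.21, 2.61], [-1.34, 4.49], [0.05, 2.63], [-2.56, 2.56]. Speed limits (rad/s): [2.57, 2.57, 3.14, 3.14, 3.14, 3.14].

## Interface

Orientations are given as a rotation vector (axis times angle).
In Python, from plant import ctrl gives the robot as it stands.
- The arm moves only by the tool move_arm, never from a script. Its argument "targets" is a list of rows, each a list of 3 entries, a list of its own where there are three numbers: the finger opening in cm, from 0 to 9.12, then the shift along the tool's x, y, z in cm, then the turn, a rotation vector about the tool's x, y, z in degrees. A call has 1 to 12 rows; each row shifts and turns the pose as measured when the row begins, along the tool's axes as they then stand; what a row does not reach is not made up. A row lasts 1/12 s, in which the tool goes at most 41.7 mm and 7.16 degrees, less where a joint would pass 70% of its speed; a pose out of reach is approached as far as the arm can. A call is refused whole if a number of a shift passes 4.17 or a number of a turn 7.16, either way. A call with a gripper value outside its range is refused whole. The fingers move at their own pace and stop on an object; "squeeze" is the grip in N (left out, the last holds). Time passes only in rows, so rows that do not move let the fingers close. It gives the time, the measured TCP pose, the force and the opening at its end, in the units of the state.
- ctrl.observe(): the state, without advancing time (a new reading comes with each control period).
- ctrl.read_camera(name): name is "scene" or "top" or "wrist"; returns a dict with "image" (384x512x3 uint8, red, green, blue), "fx", "fy", "cx", "cy" (pixels), "R" (3x3) and "t" (3): a world point X has camera coordinates R X + t. Camera axes: x right, y down, z forward; pixel columns grow to the right and rows downward; lengths in m; the calibration is good to about 2 mm. A picture is of the moment at which its call begins. There is no depth.
- ctrl.close_job(): hands the job in, once; it reports no verdict.
The state is a dict: "t": time; "joint_positions": joint angles; "joint_velocities": joint speeds; "joint_torque": joint torques, N m; "position": TCP position; "tcp_rot": TCP orientation; "wrist_force": force on the tool from outside, world axes, zero at the start; "torque": the same for the moment, N m; "grip_width": finger opening in m.
Only numpy, scipy, OpenCV 4.12 (cv2) and the standard library are available. Lean on these libraries where they do the work, as an engineer would, in place of code of your own. Each camera call takes 0.05 s, during which the arm holds its last target. There are 200 camera calls.

## Task

A broken piece of mortar prism is stuck in the sloping square mould tube. Pick up the push rod, find the hole of the sliding guide plate with its disc end, carry the plate into line with the upper mouth and push the piece steadily, without ramming, until it drops out of the lower end into the tray. Then draw the rod out and lay it flat on the bench beside the stand; leave the other things alone.

Things in the scene. Friction and masses are not known exactly. Their poses are not given: they have to be found in the camera images.
- stand: Fixed dark steel stand. Origin: on the bench below the tube's middle; +x points from the tray to the side of the tube's upper mouth, z up. Base 232 x 124 mm, 8 mm thick, x -167 to +65 mm. Tray under the tube's lower end: floor 8 mm above the bench, inside x -161 to -20, y +-56 mm, rim 32 mm above the bench. Two cheek plates, 114 mm high, 68 mm over their outer faces, x -21 to +37, hold the tube.
- tube: Square steel tube fixed on the stand, open at both ends, 100 mm long, bore 43 x 43 mm, walls 4 mm. Origin: middle of the bore, 100 mm above the bench. x: the bore's axis, up and out of the upper mouth, 0.60 rad (34 deg) above level; y level; z normal to the upper wall. At x = -15 mm a spring shoe (8 N, under a 22 mm boss) reaches up to 4 mm into the bore from the upper wall; rounded, it yields.
- mouth (a point): Centre of the upper mouth (tube x = +50 mm), axes as the tube's. Before it, 2.5 to 8.5 mm out, a steel guide plate 96 x 58 mm, hole 44 mm (y) x 46 mm (z), slides along tube y between two rails (144 mm long, 37 mm above and below the axis). It starts up to 20 mm to either side, where is not told: feel for it or look. Its friction is 2.5 N; the disc standing in its hole carries it along.
- outlet (a point): Centre of the tube's lower end (tube x = -50 mm). Axes as the tube's.
- core_center (a point): Centre of the stuck piece of mortar prism, 74 x 40 x 40 mm, about 0.27 kg, long axis its x. At the start wholly inside the tube, its upper end about 16 mm inside the mouth, held by the shoe and friction: it takes roughly 8 to 20 N to push. Once its rear end leaves the tube it drops a few cm into the tray. Brittle: more than 60 N from the rod breaks it.
- rod_grip (a point): Centre of the push rod's wooden handle, a square bar 40 x 40 x 70 mm. The rod, 200 mm, 0.30 kg, lies on the bench left or right of the stand, its axis 20 mm up, disc end roughly towards the robot. x runs along the rod from disc to handle, z is up. Handle 70 mm, then shaft 118 mm long, 18 mm thick, then disc. Centre of mass about 35 mm from here towards the disc.
- rod_tip (a point): Centre of the rod's end face: a disc 40 mm in diameter, 12 mm thick, front edge bevelled 2 mm; 165 mm from the handle's centre. Shaft and disc (130 mm) are 30 mm longer than the tube, so the handle stays outside. Axes as rod_grip's.
- spatula_center (a point): Bystander: spatula with a dark handle and a steel blade, 263 x 25 x 21 mm, lying on the other side of the stand from the rod. Centre of the spatula.
- tin: Bystander: lidded sample tin, 67 mm in diameter, 50 mm high, standing behind the stand on the left. Origin: centre of its underside.
- iron_weight: Bystander: grey laboratory weight with a knob, 49 mm in diameter, 60 mm high, standing behind the stand on the right. Origin: centre of its underside.

How it is judged:
By the outcome, as a careful person would: the job done as asked, in the order asked, and still so for the second after the job is handed in, with the robot touching nothing.
It also fails if it takes over 72 s, if anything falls off the work surface, if the arm or the gripper's body presses on something with over 40 N, if the wrist force passes 120 N, or if a joint passes its speed limit or range.

## Working session

There is one attempt and no reset: what is moved stays moved. The work goes in short steps, Python scripts to look and compute and a tool call to move; the robot and the scene stay as the last step left them, time stands still between calls to the robot, and variables do not carry over. Pictures are saved under pics/ and viewed, about 8 in all and at most 12, crops included, and the job is handed in when it is done.

Besides the shell and the picture viewer there is one more tool, called in YAML: its name, and indented under it one key for each argument. move_arm: Moves the arm, as the interface text tells. Its arguments: {"type":"object","properties":{"targets":{"type":"array","items":{"type":"array"}},"squeeze":{"type":"number"}},"required":["targets"]}

```bash
mkdir -p pics; ls; cat > h.py <<'E'
import numpy as np, cv2
from scipy.spatial.transform import Rotation as Ro
from plant import ctrl
def snap(cam,name,crop=None,s=1):
    c=ctrl.read_camera(cam); im=c["image"][:,:,::-1]
    np.savez('pics/%s.npz'%name,**{k:np.array(c[k]) for k in c})
    if crop: x0,y0,x1,y1=crop; im=im[y0:y1,x0:x1]
    cv2.imwrite('pics/%s.png'%name,cv2.resize(im,None,fx=s,fy=s,interpolation=cv2.INTER_CUBIC)); return c
def load(name): return np.load('pics/%s.npz'%name)
def unproj(c,u,v,z):
    R=c["R"];t=c["t"]; o=-R.T@t; d=R.T@np.array([(u-c["cx"])/c["fx"],(v-c["cy"])/c["fy"],1.])
    return o+d*(z-o[2])/d[2]
def proj(c,X):
    p=c["R"]@np.array(X)+c["t"]; return np.array([c["fx"]*p[0]/p[2]+c["cx"],c["fy"]*p[1]/p[2]+c["cy"]])
E
python3 - <<'E'
from h import *
a=snap("top","top0",s=1.5); b=snap("scene","scene0",s=1.5)
for c in(a,b): print(c["fx"],-c["R"].T@c["t"],c["R"].round(3).tolist())
print(ctrl.observe())
E
```

```text
pics
386.7320393401292 [0.41292123 0.00228027 1.09196044] [[-0.018, -1.0, -0.026], [-0.99, 0.021, -0.136], [0.137, 0.023, -0.99]]
383.2987006144259 [-0.07072691  0.6091215   0.59884339] [[-0.708, -0.706, -0.013], [-0.337, 0.355, -0.872], [0.62, -0.613, -0.489]]
{'t': 0.1, 'joint_positions': array([-1.23797642e+00,  3.20196911e-01,  1.56553701e+00, -3.27089319e-05,
        1.25738263e+00, -1.99941166e-02]), 'joint_velocities': array([ 0.00085835, -0.00175712, -0.00308052,  0.00187502, -0.00162012,
        0.00180892]), 'joint_torque': array([ 1.02048340e-03, -4.13331056e+01, -2.32507968e+01,  7.27875531e-02,
        4.21243964e-02, -6.90245975e-05]), 'position': array([ 0.19854429, -0.53919171,  0.23022994]), 'tcp_rot': array([-1.35481495,  0.94639803, -0.94433131]), 'wrist_force': array([-0.38297027,  0.31189359, -0.67710237]), 'torque': array([-0.01708943,  0.00126908, -0.01433391]), 'grip_width': 0.0911864458421759}
```

View pics/top0.png

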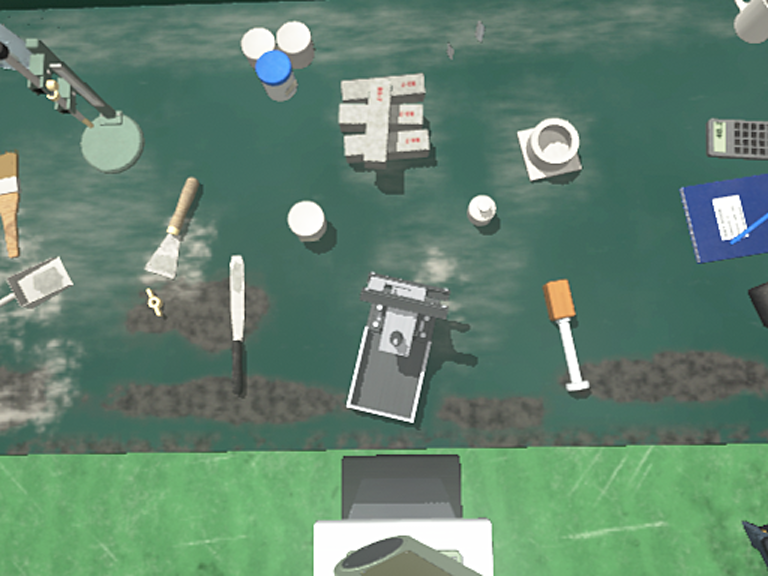

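View pics/scene0.png

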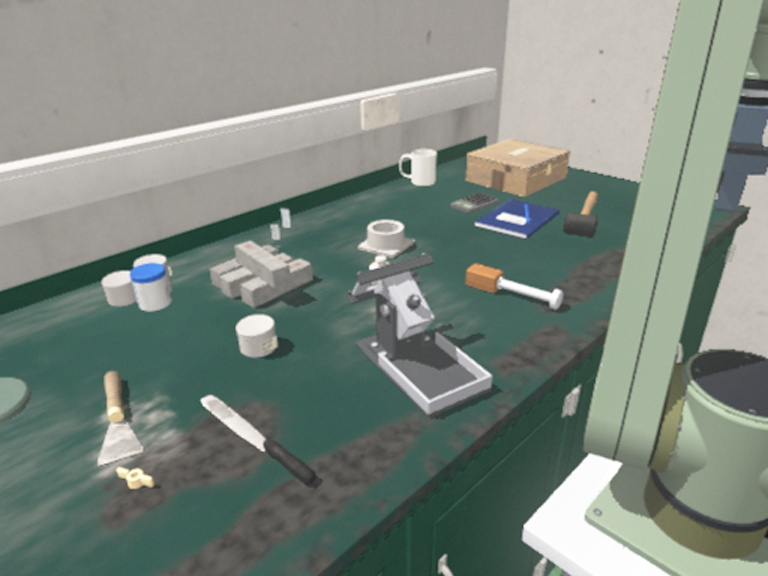

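The rod lies to the right of the stand (in the 1.5x top view: handle about (560,300), disc about (578,387)). The stand's tray is nearest the robot, with its near rim corners at (348,407) and (413,421). The upper mouth faces away. Next is an enlarged crop.

```bash
python3 - <<'E'
from h import *
c=load("top0"); im=c["image"][:,:,::-1]
a=cv2.resize(im[175:290,225:320],None,fx=5,fy=5,interpolation=cv2.INTER_CUBIC)
b=cv2.resize(im[180:270,355:400],None,fx=5,fy=5,interpolation=cv2.INTER_CUBIC)
o=np.zeros((575,700,3),np.uint8); o[:,:475]=a; o[:450,475:]=b
cv2.imwrite('pics/crop0.png',o)
E
```

```text
(no output)
```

View pics/crop0.png

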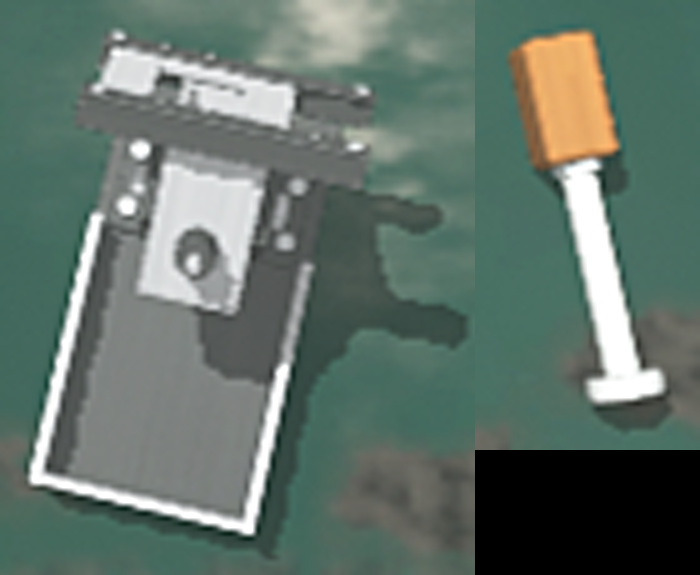

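```bash
python3 - <<'E'
from h import *
from scipy.optimize import least_squares
c=load("top0")
def P(x,y,ox=0): return np.array([225+(x+.5)/5-.5,175+(y+.5)/5-.5])
def Q(x,y): return np.array([355+(x-475+.5)/5-.5,180+(y+.5)/5-.5])
s,k=np.sin(.6),np.cos(.6)
tub=lambda x,y,z:np.array([x*k-z*s,y,.1+x*s+z*k])
obs=[(np.array([-.166,.061,.032]),P(33,480)),(np.array([-.166,-.061,.032]),P(248,535)),
(tub(-.05,.0255,.0255),P(140,293)),(tub(-.05,-.0255,.0255),P(237,313))]
def W(p,X): return Ro.from_rotvec([0,0,p[2]]).apply(X)+[p[0],p[1],0]
f=lambda p:np.concatenate([proj(c,W(p,X))-q for X,q in obs])
r=least_squares(f,[.35,0,0]);p=r.x;print(p,r.fun.round(2))
for n,X in dict(railU_L=tub(.0555,.072,.037),railU_R=tub(.0555,-.072,.037),mouth=tub(.05,0,0)).items():
    q=proj(c,W(p,X)); print(n,((q-[225,175])*5).round(),W(p,X).round(4))
# plate ends at plate front face x=58.5, z~+0
for n,q in dict(L=P(103,70),R=P(298,108)).items():
    g=least_squares(lambda a:proj(c,W(p,tub(.0585,a[0],a[1])))-q,[0,0]); print("plate",n,g.x)
h=[unproj(c,*Q(*q),.04) for q in((523,45),(592,32),(618,152),(547,165))]
h=np.array(h);print("handle",h.mean(0),[np.linalg.norm(h[i]-h[i-1]).round(3) for i in range(4)])
sh=[unproj(c,*Q(*q),.029) for q in((578,185),(622,375))]
d=sh[0]-sh[1];print("rod yaw",np.arctan2(d[1],d[0]),"handle yaw",[np.arctan2(*(h[a]-h[b])[1::-1]) for a,b in((0,3),(1,2))])
print("disc",[unproj(c,*Q(*q),.04) for q in((588,378),(663,368))])
o=ctrl.observe();print(Ro.from_rotvec(o["tcp_rot"]).as_matrix().round(3).tolist())
cw=ctrl.read_camera("wrist");R=Ro.from_rotvec(o["tcp_rot"]).as_matrix()
print("wristcam in tool",(R.T@(-cw["R"].T@cw["t"]-o["position"])).round(3),(cw["R"]@R).round(3).tolist(),cw["fx"])
E
```

```text
[ 0.50320192 -0.00526295 -0.25889805] [-0.43 -0.09  0.56  0.02  0.   -0.34 -0.13  0.4 ]
railU_L [80. 99.] [0.5457 0.058  0.1619]
railU_R [370. 169.] [ 0.5089 -0.0812  0.1619]
mouth [231. 110.] [ 0.5431 -0.0158  0.1282]
plate L [0.06813044 0.00480868]
plate R [-0.031066   -0.00478001]
handle [ 0.54320845 -0.29567078  0.04      ] [np.float64(0.067), np.float64(0.038), np.float64(0.067), np.float64(0.039)]
rod yaw 0.16748501498779295 handle yaw [np.float64(0.13903258825988973), np.float64(0.1498853545396139)]
disc [array([ 0.39259099, -0.29634326,  0.04      ]), array([ 0.39717934, -0.33636836,  0.04      ])]
[[0.346, -0.001, 0.938], [-0.938, 0.001, 0.346], [-0.002, -1.0, -0.0]]
wristcam in tool [ 0.    -0.154  0.074] [[1.0, 0.001, -0.0], [-0.0, -0.267, -0.964], [-0.001, 0.964, -0.267]] 309.7065107599574
```

The stand fit has residuals under 0.6 px, and the rail prediction matches the picture. The stand is at about (0.503, -0.005) with yaw -0.26. The plate sits about 18 mm towards tube +y. The rod handle is at (0.543, -0.296), yaw about 0.15. Now I'll move above the handle.

move_arm:
  targets:
    - [9.12,[0,0,0],[0,6,0]]
    - [9.12,[0,0,0],[0,5.6,0]]
    - [9.12,[-2,0.6,3.6],[0,0,0]]
    - [9.12,[-2,0.6,3.6],[0,0,0]]
    - [9.12,[-2,0.6,3.6],[0,0,0]]
    - [9.12,[-2,0.6,3.6],[0,0,0]]
    - [9.12,[-2,0.6,3.6],[0,0,0]]
    - [9.12,[-2,0.6,3.6],[0,0,0]]
    - [9.12,[-2,0.6,3.6],[0,0,0]]
    - [9.12,[-2,0.6,3.6],[0,0,0]]
    - [9.12,[-2,0.6,3.6],[0,0,0]]
    - [9.12,[-1,0.6,3.6],[0,0,0]]

```text
t: 1.15
position: [0.5278, -0.3019, 0.1659]
tcp_rot: [-1.269, 1.121, -1.113]
wrist_force: [0.2, -1.5, 0.5]
grip_width: 0.0913
```

```bash
cat >> h.py <<'E'
STAND=np.array([.5032,-.00526,-.2589])
def to(target,Rt,grasp_off=None):
    "remaining shift (cm, tool axes) and turn (deg, tool axes) to TCP target, rotation Rt"
    o=ctrl.observe();R=Ro.from_rotvec(o["tcp_rot"]).as_matrix()
    print("pos",o["position"].round(4),"shift cm",(R.T@(target-o["position"])*100).round(2),"turn",np.degrees(Ro.from_matrix(R.T@Rt).as_rotvec()).round(2),
      "F",o["wrist_force"].round(1),"T",o["torque"].round(2),"grip",round(o["grip_width"],4),"t",round(o["t"],2))
def rdown(y): # tool z along yaw y, tool y down
    z=np.array([np.cos(y),np.sin(y),0]);yy=np.array([0,0,-1.]);return np.c_[np.cross(yy,z),yy,z]
E
python3 - <<'E'
from h import *
to(np.array([.543,-.296,.02]),rdown(.15))
snap("wrist","w1",s=1.5)
E
```

```text
pos [ 0.5278 -0.3019  0.1659] shift cm [-0.38 14.58  1.67] turn [ 0.32 -1.43 -0.07] F [ 0.2 -1.5  0.5] T [-0.05  0.05  0.02] grip 0.0913 t 1.15
```

View pics/w1.png

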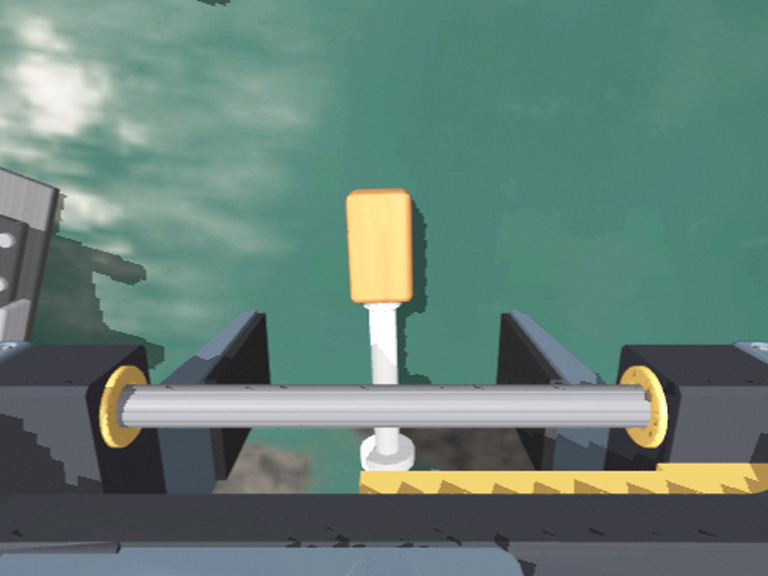

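```bash
python3 - <<'E'
from h import *
c=load("w1")
h=np.array([unproj(c,(x+.5)/1.5-.5,(y+.5)/1.5-.5,.04) for x,y in((348,194),(410,191),(412,301),(352,303))])
print(h.round(4),h.mean(0),[np.arctan2(*(h[a]-h[b])[1::-1]) for a,b in((0,3),(1,2))])
ctr=h.mean(0); d=unproj(c,(386+.5)/1.5-.5,(445+.5)/1.5-.5,.03);print(d,np.arctan2(*(ctr-d)[1::-1]))
to(np.array([ctr[0],ctr[1],.02]),rdown(.14))
E
```

```text
[[ 0.5755 -0.2753  0.04  ]
 [ 0.5818 -0.3116  0.04  ]
 [ 0.5141 -0.3224  0.04  ]
 [ 0.5081 -0.2849  0.04  ]] [ 0.54486262 -0.29854587  0.04      ] [np.float64(0.14147017066698375), np.float64(0.15903211203330814)]
[ 0.40090721 -0.32028575  0.03      ] 0.1498855280657732
pos [ 0.5344 -0.2995  0.1643] shift cm [ 0.07 14.43  1.04] turn [-0.02 -0.69 -0.13] F [ 6.3  1.  -0.3] T [ 0.05 -0.29 -0.03] grip 0.091 t 1.2
```

move_arm:
  targets:
    - [9.12,[0,3,0.5],[0,-1.2,0]]
    - [9.12,[0,3,0.4],[0,0,0]]
    - [9.12,[0,3,0.1],[0,0,0]]
    - [9.12,[0,2.5,0],[0,0,0]]
    - [9.12,[0,1,0],[0,0,0]]
    - [9.12,[0,0,0],[0,0,0]]

```text
t: 1.7
position: [0.5504, -0.295, 0.034]
tcp_rot: [-1.278, 1.089, -1.092]
wrist_force: [-0.9, -0.5, 0.1]
grip_width: 0.0914
```

```bash
python3 - <<'E'
from h import *
to(np.array([.545,-.2985,.02]),rdown(.15))
E
```

```text
pos [ 0.5504 -0.295   0.034 ] shift cm [ 0.26  1.39 -0.6 ] turn [-0.19  0.53 -0.01] F [-0.9 -0.5  0.1] T [0.03 0.01 0.04] grip 0.0914 t 1.7
```

move_arm:
  targets:
    - [9.12,[0.2,0.8,-0.5],[-0.2,0.5,0]]
    - [9.12,[0,0.4,0],[0,0,0]]
    - [9.12,[0,0,0],[0,0,0]]

```text
t: 1.95
position: [0.546, -0.2993, 0.023]
tcp_rot: [-1.276, 1.097, -1.1]
wrist_force: [0.3, 1.0, 0.2]
grip_width: 0.0911
```

```bash
python3 - <<'E'
from h import *
to(np.array([.545,-.2985,.02]),rdown(.15))
E
```

```text
pos [ 0.546  -0.2993  0.023 ] shift cm [-0.09  0.3  -0.09] turn [-0.07 -0.05  0.08] F [0.3 1.  0.2] T [ 0.   -0.02  0.  ] grip 0.0911 t 1.95
```

Now close on the handle.

move_arm:
  targets:
    - [9.12,[0,0.2,0],[0,0,0]]
    - [3,[0,0,0],[0,0,0]]
    - [3,[0,0,0],[0,0,0]]
    - [3,[0,0,0],[0,0,0]]
    - [3,[0,0,0],[0,0,0]]
    - [3,[0,0,0],[0,0,0]]
    - [3,[0,0,0],[0,0,0]]
    - [3,[0,0,0],[0,0,0]]
    - [3,[0,0,0],[0,0,0]]
  squeeze: 55

```text
t: 2.7
position: [0.5485, -0.301, 0.0262]
tcp_rot: [-1.273, 1.09, -1.109]
wrist_force: [0.3, 1.8, -0.4]
grip_width: 0.0409
```

```bash
python3 - <<'E'
from h import *
to(np.array([.545,-.2985,.2]),rdown(.15))
E
```

```text
pos [ 0.5485 -0.301   0.0262] shift cm [ -0.18 -17.39  -0.15] turn [-0.53 -0.14  0.39] F [ 0.3  1.8 -0.4] T [ 0.32  0.01 -0.02] grip 0.0409 t 2.7
```

move_arm:
  targets:
    - [3,[0,-2,0],[0,0,0]]
    - [3,[0,-3,0],[0,0,0]]
    - [3,[0,-3,0],[0,0,0]]
    - [3,[0,-3,0],[0,0,0]]
    - [3,[0,-3,1],[0,5.9,0]]
    - [3,[0,-3,1],[0,5.9,0]]
    - [3,[0,-3,2],[0,5.9,0]]
    - [3,[0,-2,2],[0,5.9,0]]
    - [3,[0,0,2],[0,0,0]]
    - [3,[0,0,0],[0,0,0]]

```text
t: 3.53
position: [0.6233, -0.3059, 0.2468]
tcp_rot: [-1.063, 1.424, -1.41]
wrist_force: [-1.3, -0.1, -3.0]
grip_width: 0.0395
```

```bash
cat >> h.py <<'E'
Rz=Ro.from_rotvec([0,0,STAND[2]]).as_matrix(); s6,k6=np.sin(.6),np.cos(.6)
Rtube=Rz@np.array([[k6,0,-s6],[0,1,0],[s6,0,k6]])   # tube axes in world
def tube(x,y,z): return Rtube@np.array([x,y,z])+[STAND[0],STAND[1],.1]
RTT=np.c_[-Rtube[:,1],-Rtube[:,2],Rtube[:,0]]        # tool rotation when aligned with tube
E
python3 - <<'E'
from h import *
print(tube(.05,0,0))
R=RTT;print(np.linalg.det(R))
to(tube(.26,.0185,.005),RTT)
o=ctrl.observe();print(o["joint_positions"].round(2))
snap("wrist","w2",s=1.5)
E
```

```text
[ 0.54309145 -0.01582501  0.12823212]
0.9999999999999999
pos [ 0.6233 -0.3059  0.2468] shift cm [-27.88  -0.36   1.12] turn [34.83 -1.54  0.32] F [-1.3 -0.1 -3. ] T [ 0.02 -0.06  0.04] grip 0.0395 t 3.53
[-0.47  0.51  1.22  0.    1.42  1.38]
```

View pics/w2.png

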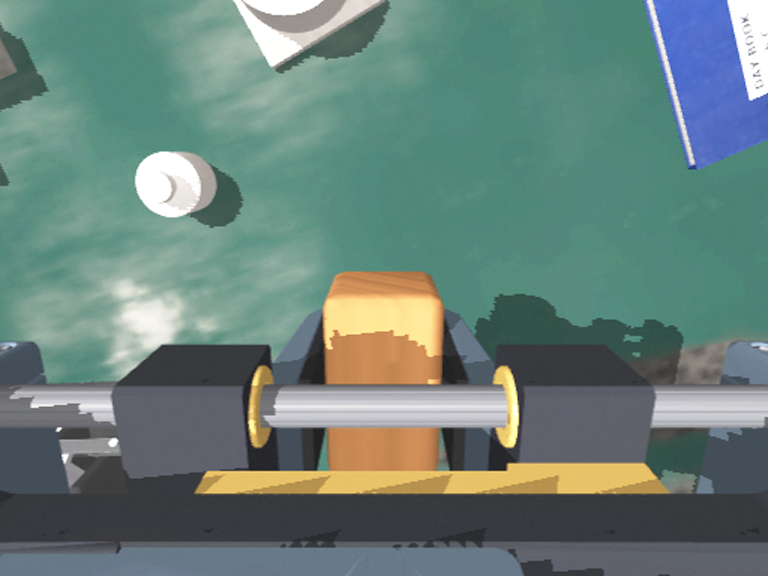

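move_arm:
  targets:
    - [3,[-1,0,0.5],[6.9,-0.3,0]]
    - [3,[-2,0,0],[6.9,-0.3,0]]
    - [3,[-2,0,0],[6.9,-0.3,0]]
    - [3,[-2,0,0],[6.9,-0.3,0]]
    - [3,[-3,0,0],[6.9,-0.3,0]]
    - [3,[-3,0,0],[0,0,0]]
    - [3,[-3,0,0],[0,0,0]]
    - [3,[-3,0,0],[0,0,0]]
    - [3,[-3,0,0],[0,0,0]]
    - [3,[-2.5,0,0],[0,0,0]]
    - [3,[-2,0,0],[0,0,0]]
    - [3,[0,0,0],[0,0,0]]

```text
t: 4.58
position: [0.6714, -0.0578, 0.2206]
tcp_rot: [-0.771, 0.871, -1.658]
wrist_force: [3.2, -6.6, -0.9]
grip_width: 0.0443
```

```bash
python3 - <<'E'
from h import *
to(tube(.26,.0185,.006),RTT)
o=ctrl.observe();print(o["joint_positions"].round(2))
c=snap("top","t3"); d=snap("scene","s3")
u,v=proj(c,tube(.07,.02,0)).astype(int);print(u,v)
a=cv2.resize(c["image"][v-55:v+60,u-50:u+50,::-1],None,fx=4,fy=4,interpolation=cv2.INTER_CUBIC)
u2,v2=proj(d,tube(.07,.02,0)).astype(int);print(u2,v2)
b=cv2.resize(d["image"][v2-60:v2+55,u2-50:u2+50,::-1],None,fx=4,fy=4,interpolation=cv2.INTER_CUBIC)
cv2.imwrite('pics/c3.png',np.hstack([a,b]))
E
```

```text
pos [ 0.6714 -0.0578  0.2206] shift cm [-2.33 -0.89  4.76] turn [2.59 3.16 2.2 ] F [ 3.2 -6.6 -0.9] T [-1.18 -0.02  0.29] grip 0.0443 t 4.58
[-0.03  0.27  1.8  -0.3   0.56  1.97]
265 188
250 181
```

View pics/c3.png

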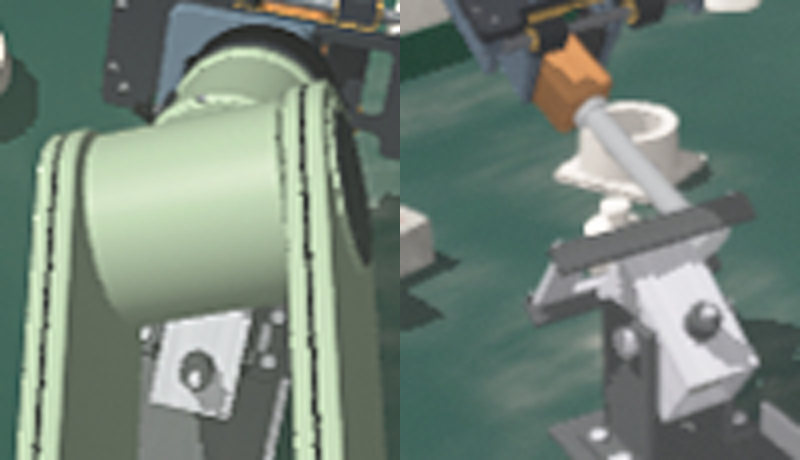

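The scene view shows the disc already touching behind the right part of the rails. The tool drifted inward by about 5 cm during the turn. I'll back out along the rod and check the grip.

move_arm:
  targets:
    - [3,[0,0,1.5],[0,0,0]]
    - [3,[0,-0.3,2],[0,0,0]]
    - [3,[0,-0.3,2],[1,1.5,1]]
    - [3,[0,-0.3,0.5],[1,1.5,1]]
    - [3,[0,0,0],[0,0,0]]

```text
t: 5.1
position: [0.6691, -0.0774, 0.2119]
tcp_rot: [-0.826, 0.97, -1.646]
wrist_force: [0.1, 0.5, -1.9]
grip_width: 0.041
```

```bash
python3 - <<'E'
from h import *
to(tube(.26,.0185,.006),RTT)
d=snap("scene","s4");o=ctrl.observe()
R=Ro.from_rotvec(o["tcp_rot"]).as_matrix()
for z in(.0,-.05,-.165):print(z,proj(d,o["position"]+R@[0,.006,z]).round(1))
u2,v2=250,170
w=snap("wrist","w4")
b=cv2.resize(d["image"][v2-80:v2+40,u2-50:u2+50,::-1],None,fx=4,fy=4,interpolation=cv2.INTER_CUBIC)
a=cv2.resize(w["image"][144:384,156:356,::-1],None,fx=2,fy=2)
cv2.imwrite('pics/c4.png',np.hstack([b,a]))
E
```

```text
pos [ 0.6691 -0.0774  0.2119] shift cm [-4.32 -2.38  4.79] turn [8.07 1.83 2.95] F [ 0.1  0.5 -1.9] T [ 0.28  0.33 -0.02] grip 0.041 t 5.1
0.0 [243.4 139.4]
-0.05 [251.9 151.9]
-0.165 [272.9 182.9]
```

View pics/c4.png

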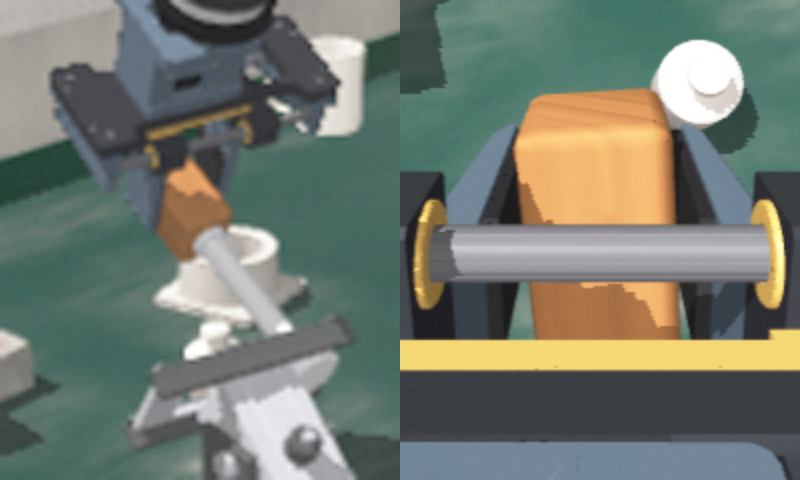

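```bash
python3 - <<'E'
from h import *
o=ctrl.observe();R=Ro.from_rotvec(o["tcp_rot"]).as_matrix()
T=lambda X:(Rtube.T@(X-np.array([STAND[0],STAND[1],.1]))*1000).round(1)
print("tcp tube mm",T(o["position"]),"tip",T(o["position"]+R@[0,.006,-.1685]),"handle",T(o["position"]+R@[0,.006,-.0035]))
print(o["joint_positions"].round(3),o["joint_torque"].round(1),o["wrist_force"],o["position"])
to(tube(.26,.0185,.006),RTT)
print(R.round(2).tolist())
E
```

```text
tcp tube mm [210.5 -26.3  -8.5] tip [ 43.  -31.2   9.5] handle [206.2 -26.7 -14. ]
[-0.066  0.301  1.732 -0.219  0.679  1.889] [  1.  -42.9 -26.3   0.2  -2.8   0.5] [-2.20029913 -3.06168406 -3.76307771] [ 0.66909617 -0.07640558  0.21185569]
pos [ 0.6691 -0.0764  0.2119] shift cm [-4.23 -2.37  4.81] turn [8.13 1.76 2.9 ] F [-2.2 -3.1 -3.8] T [-0.42  0.81  0.26] grip 0.0413 t 5.2
[[-0.25, 0.41, 0.87], [-0.97, -0.16, -0.2], [0.06, -0.9, 0.44]]
```

```bash
python3 - <<'E'
from h import *
f=lambda n:cv2.resize(load(n)["image"][150:215,218:288,::-1],None,fx=5.7,fy=5.7,interpolation=cv2.INTER_CUBIC)
cv2.imwrite('pics/c5.png',np.hstack([f("scene0"),f("s4")]))
c=load("s4")
for y in(.072,.0665,-.0295,-.072):
  print(y,[((proj(c,tube(x,y,z))-[218,150])*5.7).round() .tolist() for x,z in((.0585,.037),(.0585,-.037),(.0525,.029),(.0525,-.029))])
E
```

```text
0.072 [[115.0, 188.0], [77.0, 271.0], [117.0, 209.0], [86.0, 273.0]]
0.0665 [[127.0, 185.0], [88.0, 267.0], [128.0, 206.0], [97.0, 270.0]]
-0.0295 [[316.0, 133.0], [267.0, 215.0], [316.0, 153.0], [278.0, 217.0]]
-0.072 [[394.0, 111.0], [342.0, 193.0], [394.0, 131.0], [353.0, 195.0]]
```

View pics/c5.png

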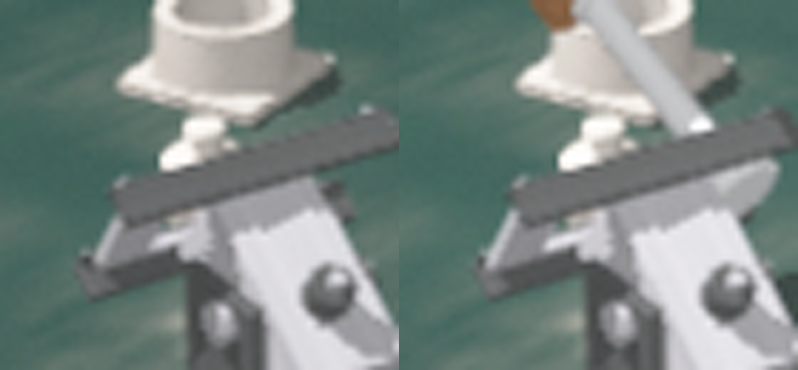

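The enlarged view shows the disc went between the rails just right of the plate, and the plate has not moved. Its tip is caught behind the rail plane. I'll free it gently: shift sideways away from the plate, level it, then back out, watching the force.

move_arm:
  targets:
    - [3,[0.4,0,0],[0,0,0]]
    - [3,[0,0,0],[2,0,0]]
    - [3,[0,0,0],[2,0,0]]

```text
t: 5.45
position: [0.6675, -0.081, 0.212]
tcp_rot: [-0.779, 0.908, -1.67]
wrist_force: [-3.2, -4.8, 2.4]
grip_width: 0.041
```

```bash
cat >> h.py <<'E'
def st():
    o=ctrl.observe();R=Ro.from_rotvec(o["tcp_rot"]).as_matrix()
    T=lambda X:(Rtube.T@(X-np.array([STAND[0],STAND[1],.1]))*1000).round(1)
    print("tcp tube",T(o["position"]),"tip",T(o["position"]+R@[0,.006,-.1685]),"turn left",np.degrees(Ro.from_matrix(R.T@RTT).as_rotvec()).round(2),
    "Ftube",(Rtube.T@o["wrist_force"]).round(1),"Ttool",(R.T@o["torque"]).round(2),"w",round(o["grip_width"],4),"t",round(o["t"],2),"q",o["joint_positions"].round(2))
E
python3 -c "
from h import *
st()"
```

```text
tcp tube [210.4 -31.2  -8.2] tip [ 42.  -36.9  -2. ] turn left [4.09 1.93 2.88] Ftube [-0.2 -5.4  3.1] Ttool [-1.07 -1.26 -1.18] w 0.041 t 5.45 q [-0.07  0.28  1.79 -0.27  0.57  1.93]
```

move_arm:
  targets:
    - [3,[0.2,0,0],[1,0,0]]
    - [3,[0,0,0.5],[0,0,0]]
    - [3,[0,0,0.5],[0,0,0]]

```text
t: 5.7
position: [0.6716, -0.0858, 0.2175]
tcp_rot: [-0.776, 0.889, -1.675]
wrist_force: [0.1, 0.1, -2.9]
grip_width: 0.0403
```

```bash
python3 -c "
from h import *
st()"
```

```text
tcp tube [217.8 -34.8  -6.6] tip [ 49.3 -41.7  -2.9] turn left [3.22 2.32 3.06] Ftube [-1.5  0.1 -2.4] Ttool [-0.49 -0.    0.2 ] w 0.0403 t 5.7 q [-0.07  0.28  1.79 -0.28  0.57  1.93]
```

move_arm:
  targets:
    - [3,[0.1,0,0.6],[0,0,0]]
    - [3,[0,0,0.8],[0,0,0]]
    - [3,[0,0,1],[0,0,0]]
    - [3,[0,0,1],[0,0,0]]
    - [3,[0,0,1],[0,0,0]]
    - [3,[0,0,0],[0,0,0]]

```text
t: 6.2
position: [0.7149, -0.0938, 0.2449]
tcp_rot: [-0.766, 0.888, -1.674]
wrist_force: [-0.3, 0.3, -3.5]
grip_width: 0.0403
```

```bash
python3 -c "
from h import *
st()"
```

```text
tcp tube [269.4 -31.3  -8.7] tip [101.  -37.5  -6.1] turn left [2.9  2.07 2.76] Ftube [-2.3  0.2 -2.7] Ttool [-0.44 -0.01  0.15] w 0.0403 t 6.2 q [-0.09  0.32  1.65 -0.23  0.65  1.87]
```

move_arm:
  targets:
    - [3,[-1,-0.3,0],[2.8,2,2.7]]
    - [3,[-1,-0.3,0],[0,0,0]]
    - [3,[-1,0,0],[0,0,0]]
    - [3,[0,0,0],[0,0,0]]

```text
t: 6.53
position: [0.7213, -0.063, 0.2492]
tcp_rot: [-0.673, 0.882, -1.667]
wrist_force: [0.5, 0.0, -4.2]
grip_width: 0.0402
```

```bash
python3 - <<'E'
from h import *
st()
d=snap("scene","s6");o=ctrl.observe()
R=Ro.from_rotvec(o["tcp_rot"]).as_matrix()
u,v=220,80
b=cv2.resize(d["image"][v:v+115,u:u+110,::-1],None,fx=5,fy=5,interpolation=cv2.INTER_CUBIC)
cv2.imwrite('pics/c6.png',b)
for z in(.0,-.0385,-.05,-.1525,-.165):print(z,((proj(d,o["position"]+R@[0,.006,z])-[u,v])*5).round(0))
E
```

```text
tcp tube [ 2.704e+02  1.000e-01 -4.200e+00] tip [101.9   0.7 -10.1] turn left [ 0.03 -0.2  -0.09] Ftube [-2.   0.1 -3.7] Ttool [-0.53  0.02  0.02] w 0.0402 t 6.53 q [-0.05  0.3   1.69 -0.21  0.57  1.92]
0.0 [ 32. 215.]
-0.0385 [ 59. 268.]
-0.05 [ 68. 285.]
-0.1525 [144. 435.]
-0.165 [154. 454.]
```

View pics/c6.png

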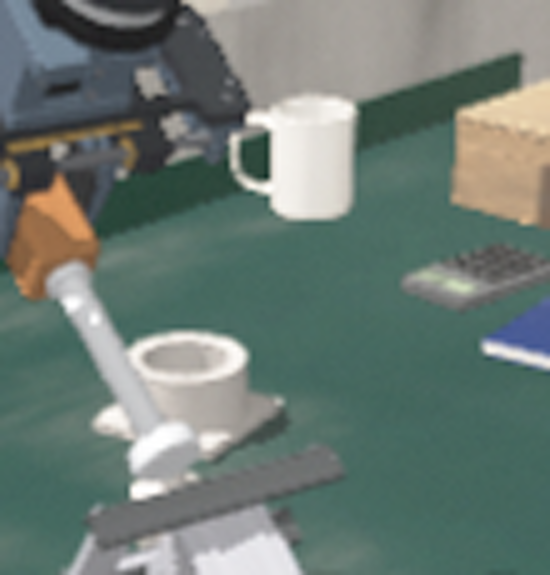

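```bash
python3 - <<'E'
from h import *
snap("wrist","w6")
for n in("w2","w6"):
    im=load(n)["image"]; hsv=cv2.cvtColor(im,cv2.COLOR_RGB2HSV)
    m=(hsv[...,0]<22)&(hsv[...,1]>90)&(hsv[...,2]>70)
    print(n,[(r,int(x[0]),int(x[-1])) for r in(188,200,210,220,230,245,250,290,300,306) for x in [np.where(m[r,200:310])[0]+200] if len(x)])
d=load("s6");g=d["image"].astype(np.float32).sum(2)
o=ctrl.observe();R=Ro.from_rotvec(o["tcp_rot"]).as_matrix()
a=proj(d,o["position"]+R@[0,.006,-.0385]);b=proj(d,o["position"]+R@[0,.006,-.1685]);t=(b-a)/np.linalg.norm(b-a);n=np.array([-t[1],t[0]])*-1
for f in np.arange(.1,1.2,.1):
    p=a+(b-a)*f;k=np.arange(-10,11,1.)
    q=np.array([p+n*i for i in k],np.float32)
    print(round(f,1),p.round(1),cv2.remap(g,q[None,:,0],q[None,:,1],cv2.INTER_LINEAR)[0].astype(int).tolist())
print("n",n, "px per mm along tool x,y:",[((proj(d,o["position"]+R@(np.array([0,.006,-.12])+e))-proj(d,o["position"]+R@[0,.006,-.12]))@n).round(2) for e in(np.array([.001,0,0]),np.array([0,.001,0]))])
E
```

```text
w2 [(188, 222, 288), (200, 217, 293), (210, 215, 295), (220, 215, 295), (230, 216, 294), (245, 216, 294), (250, 216, 294), (290, 218, 292), (300, 219, 291), (306, 219, 291)]
w6 [(200, 220, 288), (210, 216, 292), (220, 214, 294), (230, 216, 294), (245, 216, 293), (250, 216, 293), (290, 219, 293), (300, 220, 293), (306, 220, 293)]
0.1 [233.9 137.4] [336, 332, 323, 315, 316, 332, 395, 491, 573, 594, 609, 608, 583, 520, 427, 345, 305, 307, 312, 323, 326]
0.2 [235.9 141.3] [296, 302, 304, 303, 306, 302, 318, 452, 587, 615, 613, 609, 587, 519, 387, 305, 299, 305, 301, 301, 304]
0.3 [237.8 145.1] [257, 258, 262, 259, 261, 265, 277, 339, 499, 584, 604, 645, 620, 527, 393, 290, 281, 285, 290, 290, 289]
0.4 [239.8 148.9] [291, 293, 294, 288, 284, 279, 276, 320, 488, 577, 601, 607, 598, 550, 434, 307, 277, 272, 272, 275, 274]
0.5 [241.7 152.7] [297, 293, 293, 293, 296, 293, 294, 332, 489, 568, 596, 606, 598, 584, 624, 705, 720, 686, 690, 683, 688]
0.6 [243.7 156.5] [304, 305, 304, 308, 311, 313, 317, 324, 452, 559, 595, 605, 601, 583, 585, 661, 687, 589, 514, 503, 504]
0.7 [245.6 160.4] [331, 398, 541, 629, 712, 731, 737, 718, 638, 580, 590, 603, 604, 584, 562, 597, 618, 592, 590, 623, 651]
0.8 [247.6 164.2] [324, 329, 337, 352, 397, 483, 581, 645, 578, 562, 586, 601, 602, 588, 559, 561, 580, 577, 562, 549, 539]
0.9 [249.5 168. ] [318, 324, 322, 328, 360, 465, 654, 719, 749, 757, 761, 759, 761, 761, 756, 747, 737, 700, 606, 538, 523]
1.0 [251.5 171.8] [309, 318, 324, 337, 438, 545, 543, 519, 509, 497, 496, 498, 493, 492, 487, 500, 497, 509, 544, 632, 703]
1.1 [253.4 175.6] [314, 351, 530, 689, 709, 747, 749, 750, 661, 567, 534, 513, 498, 478, 489, 415, 338, 336, 337, 375, 362]
n [ 0.89095689 -0.4540879 ] px per mm along tool x,y: [np.float64(0.32), np.float64(-0.18)]
```

```bash
cat >> h.py <<'E'
TIP=np.array([.005,.006,-.1685]); YAW=1.7
def tip(x,y,z):
    "tool-axes shift/turn to bring rod tip to tube coords (mm), rod along the bore"
    o=ctrl.observe();R=Ro.from_rotvec(o["tcp_rot"]).as_matrix()
    Rt=RTT@Ro.from_rotvec([0,np.radians(YAW),0]).as_matrix()
    T=lambda X:(Rtube.T@(X-np.array([STAND[0],STAND[1],.1]))*1000).round(1)
    tgt=tube(x/1e3,y/1e3,z/1e3)-Rt@TIP
    print("tip",T(o["position"]+R@TIP),"shift cm",(R.T@(tgt-o["position"])*100).round(2),"turn",np.degrees(Ro.from_matrix(R.T@Rt).as_rotvec()).round(2),
    "Ftube",(Rtube.T@o["wrist_force"]).round(1),"Ttool",(R.T@o["torque"]).round(2),"w",round(o["grip_width"],4),"t",round(o["t"],2))
E
python3 -c "
from h import *
tip(75,18.5,0)"
```

```text
tip [102.   -5.5 -10.1] shift cm [-1.95 -1.02 -2.7 ] turn [ 0.03  1.52 -0.04] Ftube [-1.7  0.  -2.6] Ttool [-0.55 -0.02  0.02] w 0.0401 t 6.63
```

move_arm:
  targets:
    - [3,[-1,-0.5,0],[0,1.5,0]]
    - [3,[-1,-0.5,0],[0,0,0]]
    - [3,[0,0,-1],[0,0,0]]
    - [3,[0,0,-0.8],[0,0,0]]
    - [3,[0,0,0],[0,0,0]]

```text
t: 7.05
position: [0.706, -0.0405, 0.2467]
tcp_rot: [-0.654, 0.904, -1.682]
wrist_force: [-0.1, 0.4, -3.5]
grip_width: 0.0401
```

```bash
python3 -c "
from h import *
tip(70,18.5,0)"
```

```text
tip [83.5 18.3 -0.3] shift cm [-0.02 -0.07 -1.36] turn [ 0.13 -0.15  0.08] Ftube [-2.2  0.3 -2.8] Ttool [-0.58  0.01 -0.02] w 0.0401 t 7.05
```

move_arm:
  targets:
    - [3,[0,0,-0.5],[0,0,0]]
    - [3,[0,0,-0.5],[0,0,0]]
    - [3,[0,0,-0.4],[0,0,0]]
    - [3,[0,0,-0.3],[0,0,0]]

```text
t: 7.38
position: [0.6918, -0.0375, 0.2365]
tcp_rot: [-0.653, 0.904, -1.683]
wrist_force: [-0.1, -0.4, -2.6]
grip_width: 0.04
```

```bash
python3 -c "
from h import *
tip(58,18.5,0)"
```

```text
tip [65.8 17.7 -0.7] shift cm [-0.11 -0.1  -0.78] turn [ 0.1  -0.21  0.13] Ftube [-1.5 -0.4 -2.1] Ttool [-0.56 -0.01  0.03] w 0.04 t 7.38
```

move_arm:
  targets:
    - [3,[-0.1,-0.1,-0.3],[0,0,0]]
    - [3,[0,0,-0.3],[0,0,0]]
    - [3,[0,0,-0.3],[0,0,0]]

```text
t: 7.63
position: [0.6854, -0.034, 0.2333]
tcp_rot: [-0.648, 0.901, -1.684]
wrist_force: [0.8, -0.6, -3.8]
grip_width: 0.0401
```

```bash
python3 -c "
from h import *
tip(53,18.5,0)"
```

```text
tip [58.2 19.6 -0. ] shift cm [ 0.05  0.04 -0.51] turn [-0.17 -0.27  0.03] Ftube [-1.4 -0.4 -3.6] Ttool [-0.31 -0.    0.06] w 0.0401 t 7.63
```

move_arm:
  targets:
    - [3,[0,0,-0.25],[0,0,0]]
    - [3,[0,0,-0.25],[0,0,0]]

```text
t: 7.8
position: [0.6835, -0.0328, 0.2328]
tcp_rot: [-0.643, 0.893, -1.684]
wrist_force: [4.8, -2.7, 2.5]
grip_width: 0.0398
```

```bash
python3 -c "
from h import *
tip(53,18.5,0)"
```

```text
tip [56.2 20.  -0.5] shift cm [ 0.11  0.12 -0.31] turn [-0.59 -0.17 -0.07] Ftube [ 5.8 -1.4 -1. ] Ttool [ 0.7  -0.23 -0.24] w 0.0398 t 7.8
```

move_arm:
  targets:
    - [3,[0.15,0,0],[0,0,0]]
    - [3,[0.15,0,-0.1],[0,0,0]]
    - [3,[0.15,0,-0.1],[0,0,0]]

```text
t: 8.05
position: [0.6823, -0.0358, 0.2337]
tcp_rot: [-0.636, 0.891, -1.684]
wrist_force: [2.7, 0.6, -1.3]
grip_width: 0.04
```

```bash
python3 -c "
from h import *
tip(53,18.5,0)"
```

```text
tip [56.4 17.3 -0.5] shift cm [-0.21  0.21 -0.33] turn [-0.89 -0.34 -0.27] Ftube [ 1.3  1.3 -2.4] Ttool [0.13 0.27 0.33] w 0.04 t 8.05
```

move_arm:
  targets:
    - [3,[0.15,0,-0.15],[-0.4,0,0]]
    - [3,[0.15,0,-0.15],[-0.4,0,0]]
    - [3,[0.1,0,-0.15],[0,0,0]]

```text
t: 8.3
position: [0.6814, -0.0382, 0.2341]
tcp_rot: [-0.634, 0.898, -1.679]
wrist_force: [6.0, 2.2, -0.8]
grip_width: 0.0395
```

```bash
python3 -c "
from h import *
tip(53,18.5,0)"
```

```text
tip [56.3 15.3  0.7] shift cm [-0.46  0.27 -0.34] turn [-0.63 -0.49 -0.57] Ftube [ 3.8  3.6 -3.6] Ttool [0.35 0.52 0.49] w 0.0395 t 8.3
```

```bash
python3 - <<'E'
from h import *
d=snap("scene","s7")
f=lambda n:cv2.resize(load(n)["image"][150:215,218:288,::-1],None,fx=5.7,fy=5.7,interpolation=cv2.INTER_CUBIC)
cv2.imwrite('pics/c7.png',np.hstack([f("s4"),f("s7")]))
a,b=[load(n)["image"].astype(int).sum(2) for n in("s4","s7")]
for r in(188,190,192,194): print(r,a[r,228:256].tolist(),b[r,228:256].tolist())
E
```

```text
188 [284, 283, 283, 283, 284, 280, 281, 286, 381, 543, 496, 329, 298, 308, 308, 280, 279, 294, 297, 411, 517, 528, 515, 540, 591, 622, 530, 433] [282, 279, 278, 283, 281, 278, 282, 283, 377, 541, 495, 329, 300, 308, 302, 275, 277, 291, 387, 489, 524, 504, 486, 476, 450, 438, 434, 431]
190 [291, 295, 292, 293, 285, 289, 286, 389, 546, 528, 432, 401, 373, 388, 413, 418, 445, 413, 415, 468, 550, 573, 631, 643, 618, 617, 558, 468] [292, 292, 294, 287, 286, 284, 287, 381, 552, 528, 432, 401, 369, 388, 419, 413, 445, 418, 413, 497, 549, 523, 488, 449, 437, 438, 478, 467]
192 [292, 294, 297, 293, 296, 297, 390, 553, 532, 436, 415, 420, 419, 415, 419, 482, 643, 677, 667, 655, 602, 589, 608, 618, 614, 613, 557, 471] [293, 294, 292, 295, 294, 294, 419, 568, 546, 440, 418, 417, 414, 418, 419, 465, 632, 680, 665, 656, 599, 566, 500, 435, 431, 438, 476, 468]
194 [289, 295, 298, 303, 383, 472, 581, 546, 439, 418, 420, 416, 415, 402, 393, 407, 395, 337, 306, 278, 250, 464, 591, 586, 575, 605, 589, 500] [287, 291, 300, 301, 379, 470, 580, 548, 444, 415, 414, 419, 412, 405, 406, 412, 391, 334, 309, 273, 253, 465, 525, 451, 412, 427, 513, 496]
```

View pics/c7.png

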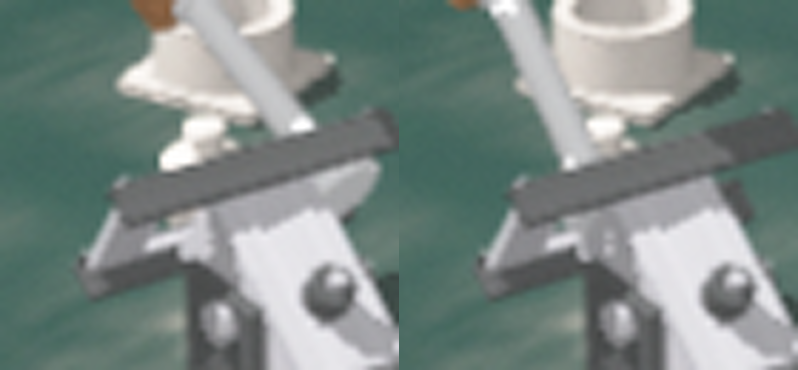

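move_arm:
  targets:
    - [3,[0,0,0.12],[-0.6,-0.5,-0.5]]
    - [3,[0.2,0,0],[0,0,0]]
    - [3,[0.2,0,0],[0,0,0]]
    - [3,[0.2,0,0],[0,0,0]]

```text
t: 8.68
position: [0.6805, -0.0434, 0.2333]
tcp_rot: [-0.65, 0.905, -1.678]
wrist_force: [2.8, 1.8, -2.2]
grip_width: 0.0395
```

```bash
python3 - <<'E'
from h import *
tip(53,18.5,0)
b=snap("scene","s8")["image"].astype(int).sum(2)
for r in(190,192,194): print(r,b[r,228:256].tolist())
E
```

```text
tip [56.2  9.1  2.1] shift cm [-0.99  0.18 -0.36] turn [ 0.12 -0.21 -0.18] Ftube [ 0.6  2.4 -3.1] Ttool [0.03 0.43 0.52] w 0.0395 t 8.68
190 [292, 292, 291, 288, 286, 284, 290, 290, 290, 445, 565, 490, 363, 389, 417, 414, 415, 414, 416, 463, 550, 566, 533, 477, 436, 545, 525, 435]
192 [291, 291, 292, 290, 291, 292, 301, 298, 453, 569, 506, 416, 419, 422, 414, 416, 416, 442, 593, 653, 599, 585, 607, 549, 568, 516, 434, 437]
194 [294, 290, 299, 306, 383, 370, 306, 371, 530, 504, 421, 419, 415, 407, 391, 380, 354, 319, 310, 275, 251, 464, 589, 518, 425, 425, 435, 437]
```

The plate's left end has moved about 2 px to the right, so the disc is in the hole and carrying the plate (Fy about 2.4 N, matching its friction). I'll carry on towards the bore centre.

move_arm:
  targets:
    - [3,[0.2,0.1,0],[0,0,0]]
    - [3,[0.2,0.1,0],[0,0,0]]
    - [3,[0.2,0,0],[0,0,0]]
    - [3,[0.15,0,0],[0,0,0]]
    - [3,[0,0,0],[0,0,0]]

```text
t: 9.15
position: [0.6784, -0.052, 0.2319]
tcp_rot: [-0.649, 0.908, -1.679]
wrist_force: [3.0, 2.5, -1.0]
grip_width: 0.0399
```

```bash
python3 -c "
from h import *
tip(53,0,0)"
```

```text
tip [55.5  0.7  0.9] shift cm [-0.03  0.05 -0.25] turn [ 0.16 -0.35 -0.18] Ftube [ 1.3  3.2 -2.1] Ttool [-0.18  0.54  0.49] w 0.0399 t 9.15
```

move_arm:
  targets:
    - [3,[0.05,0,-0.2],[0,0,0]]
    - [3,[0,0,-0.25],[0,0,0]]
    - [3,[0,0,-0.25],[0,0,0]]

```text
t: 9.4
position: [0.6768, -0.0516, 0.2329]
tcp_rot: [-0.638, 0.896, -1.682]
wrist_force: [4.5, -0.0, 3.4]
grip_width: 0.0396
```

```bash
python3 -c "
from h import *
tip(45,0,0)"
```

```text
tip [54.8  0.8  0.4] shift cm [ 0.01  0.21 -0.98] turn [-0.59 -0.36 -0.33] Ftube [5.5 1.1 0.4] Ttool [0.4  0.32 0.25] w 0.0396 t 9.4
```

move_arm:
  targets:
    - [3,[0,-0.1,0],[0.5,0.3,0.3]]
    - [3,[0.1,-0.05,-0.1],[0,0,0]]
    - [3,[0.1,0,-0.15],[0,0,0]]

```text
t: 9.65
position: [0.6742, -0.0529, 0.2342]
tcp_rot: [-0.622, 0.889, -1.683]
wrist_force: [4.9, 0.2, -0.5]
grip_width: 0.0398
```

```bash
python3 -c "
from h import *
tip(45,0,0)"
```

```text
tip [53.9 -0.4  0.4] shift cm [-0.19  0.43 -0.89] turn [-1.37 -0.62 -0.7 ] Ftube [ 3.6  1.5 -3.1] Ttool [0.28 0.37 0.31] w 0.0398 t 9.65
```

move_arm:
  targets:
    - [3,[-0.15,0.4,0.1],[-1.3,-0.6,-0.7]]
    - [3,[0,0,-0.15],[0,0,0]]
    - [3,[0,0,-0.2],[0,0,0]]

```text
t: 9.9
position: [0.6718, -0.0518, 0.2262]
tcp_rot: [-0.659, 0.905, -1.68]
wrist_force: [1.3, -0.8, -3.1]
grip_width: 0.04
```

```bash
python3 -c "
from h import *
tip(45,0,0)"
```

```text
tip [47.  -2.   0.5] shift cm [-0.18 -0.06 -0.21] turn [0.36 0.03 0.15] Ftube [-0.6 -0.4 -3.3] Ttool [-0.31  0.07 -0.  ] w 0.04 t 9.9
```

The disc is entering the bore, with the axial force near zero. I'll continue slowly.

move_arm:
  targets:
    - [3,[0,0,-0.3],[0.2,0,0]]
    - [3,[0,0,-0.3],[0,0,0]]
    - [3,[0,0,-0.3],[0,0,0]]

```text
t: 10.15
position: [0.6655, -0.0507, 0.2229]
tcp_rot: [-0.657, 0.891, -1.682]
wrist_force: [5.3, -2.0, 6.6]
grip_width: 0.0399
```

```bash
python3 -c "
from h import *
tip(35,-1,0)"
```

```text
tip [39.9 -3.5 -0.5] shift cm [-0.13  0.03 -0.49] turn [-0.27  0.36  0.17] Ftube [ 8.4 -0.6  2.3] Ttool [ 0.49 -0.05  0.07] w 0.0399 t 10.15
```

Contact with the piece came at about the expected depth: model x 40, with a bias of about +5 mm that showed at the mouth too. Now the steady push.

move_arm:
  targets:
    - [3,[0,0,-0.3],[-0.2,0.2,0]]
    - [3,[0,0,-0.35],[0,0,0]]
    - [3,[0,0,-0.4],[0,0,0]]
    - [3,[0,0,-0.4],[0,0,0]]

```text
t: 10.48
position: [0.6627, -0.049, 0.2273]
tcp_rot: [-0.637, 0.862, -1.685]
wrist_force: [5.9, -2.6, 4.0]
grip_width: 0.0399
```

```bash
python3 -c "
from h import *
tip(30,-2,0)"
```

```text
tip [40.1 -3.3 -0.2] shift cm [ 0.07  0.53 -1.  ] turn [-1.98  0.64 -0.16] Ftube [ 7.5 -1.  -0.2] Ttool [ 0.5  -0.11 -0.09] w 0.0399 t 10.48
```

move_arm:
  targets:
    - [3,[0,0.3,-0.4],[-1.2,0.3,0]]
    - [3,[0,0.3,-0.6],[-1.2,0.2,0]]
    - [3,[0,0.15,-0.7],[-0.5,0,0]]
    - [3,[0,0.15,-0.8],[-0.5,0,0]]

```text
t: 10.82
position: [0.6598, -0.0472, 0.221]
tcp_rot: [-0.649, 0.877, -1.671]
wrist_force: [8.0, -2.9, 8.4]
grip_width: 0.0398
```

```bash
python3 -c "
from h import *
tip(30,-2,0)"
```

```text
tip [33.7 -2.8 -0.5] shift cm [ 0.16  0.22 -0.36] turn [-0.93  0.83 -0.53] Ftube [11.7 -0.7  2.2] Ttool [ 0.85 -0.23 -0.22] w 0.0398 t 10.82
```

move_arm:
  targets:
    - [3,[0,0.2,-0.8],[-0.8,0.3,-0.2]]
    - [3,[0,0.2,-0.8],[-0.6,0.2,-0.2]]
    - [3,[0,0.15,-0.8],[-0.5,0.2,0]]
    - [3,[0,0.15,-0.8],[-0.5,0,0]]
    - [3,[0,0.15,-0.8],[-0.5,0,0]]

```text
t: 11.23
position: [0.655, -0.0437, 0.2213]
tcp_rot: [-0.635, 0.853, -1.672]
wrist_force: [7.3, -3.2, 10.4]
grip_width: 0.04
```

```bash
python3 -c "
from h import *
tip(20,-2,0)"
```

```text
tip [29.6 -1.6 -1. ] shift cm [ 0.39  0.53 -0.93] turn [-2.25  1.17 -0.79] Ftube [12.4 -1.2  4.1] Ttool [ 0.8  -0.31 -0.28] w 0.04 t 11.23
```

move_arm:
  targets:
    - [3,[0.1,0.4,-0.8],[-1.5,0.5,-0.4]]
    - [3,[0.1,0.4,-0.9],[-1.5,0.4,-0.3]]
    - [3,[0.1,0.3,-1],[-1,0.3,-0.3]]
    - [3,[0,0.3,-1],[-1,0.2,-0.2]]
    - [3,[0,0.3,-1],[-1,0.2,-0.2]]

```text
t: 11.65
position: [0.6502, -0.0432, 0.2115]
tcp_rot: [-0.656, 0.88, -1.677]
wrist_force: [8.3, -6.1, 13.0]
grip_width: 0.0399
```

```bash
python3 -c "
from h import *
tip(15,-2,0)"
```

```text
tip [19.8 -1.4 -1.6] shift cm [ 0.31  0.03 -0.47] turn [-0.64  0.8  -0.06] Ftube [15.2 -3.8  5.3] Ttool [ 1.26 -0.82 -0.68] w 0.0399 t 11.65
```

move_arm:
  targets:
    - [3,[0.15,0.25,-1],[-1.1,0.5,-0.2]]
    - [3,[0.15,0.25,-1],[-1,0.4,-0.2]]
    - [3,[0.1,0.25,-1],[-1,0.3,-0.2]]
    - [3,[0.1,0.25,-1],[-1,0.3,-0.2]]
    - [3,[0.1,0.25,-1],[-1,0.2,-0.2]]
    - [3,[0,0.25,-1],[-1,0.2,-0.2]]

```text
t: 12.15
position: [0.6386, -0.0422, 0.2017]
tcp_rot: [-0.66, 0.898, -1.68]
wrist_force: [8.4, -5.6, 4.4]
grip_width: 0.0394
```

```bash
python3 - <<'E'
from h import *
tip(0,-2,0)
d=snap("scene","s9")
o=ctrl.observe();R=Ro.from_rotvec(o["tcp_rot"]).as_matrix()
# handle/shaft boundary: orange along axis
im=d["image"]
for z in np.arange(-.02,-.08,-.004):
    p=proj(d,o["position"]+R@[-.0385*-.03*0,.006,z]).round().astype(int); print(round(z,3),p,im[p[1],p[0]].tolist())
E
```

```text
tip [ 4.7 -1.8 -0.9] shift cm [ 0.11 -0.13 -0.47] turn [0.13 0.26 0.15] Ftube [10.4 -3.2 -1.7] Ttool [ 1.61 -0.6  -0.5 ] w 0.0394 t 12.15
-0.02 [245 155] [152, 108, 74]
-0.024 [245 156] [152, 110, 74]
-0.028 [246 157] [154, 109, 74]
-0.032 [246 158] [149, 107, 72]
-0.036 [247 160] [168, 156, 146]
-0.04 [247 161] [199, 200, 201]
-0.044 [248 162] [182, 184, 186]
-0.048 [249 163] [201, 202, 204]
-0.052 [249 165] [234, 235, 236]
-0.056 [250 166] [243, 243, 244]
-0.06 [250 167] [231, 232, 233]
-0.064 [251 168] [202, 202, 203]
-0.068 [252 169] [200, 201, 202]
-0.072 [252 171] [198, 199, 200]
-0.076 [253 172] [201, 202, 202]
```

No slip: the handle/shaft edge is still about 36 mm ahead of the TCP. Continuing.

move_arm:
  targets:
    - [3,[0.1,0.15,-0.9],[-0.7,0.3,0]]
    - [3,[0.1,0.15,-0.9],[-0.7,0.3,0]]
    - [3,[0.1,0.15,-0.9],[-0.7,0.2,0]]
    - [3,[0.1,0.15,-0.9],[-0.7,0.2,0]]
    - [3,[0,0.15,-0.9],[-0.7,0.2,0]]
    - [3,[0,0.15,-0.9],[-0.7,0.2,0]]

```text
t: 12.7
position: [0.6264, -0.0385, 0.1947]
tcp_rot: [-0.643, 0.893, -1.668]
wrist_force: [10.9, -7.4, -1.1]
grip_width: 0.0398
```

```bash
python3 -c "
from h import *
tip(-15,-2,0)"
```

```text
tip [-9.7 -1.2 -1.4] shift cm [ 0.15 -0.   -0.52] turn [-0.46  0.25 -0.88] Ftube [ 9.6 -4.4 -7.9] Ttool [ 2.16 -0.63 -0.71] w 0.0398 t 12.7
```

move_arm:
  targets:
    - [3,[0.05,0.1,-0.8],[-0.4,0.2,-0.3]]
    - [3,[0.05,0.1,-0.8],[-0.4,0.2,-0.3]]
    - [3,[0.05,0.1,-0.8],[-0.4,0.2,-0.2]]
    - [3,[0.05,0.1,-0.8],[-0.4,0.2,0]]
    - [3,[0,0.1,-0.8],[-0.4,0.2,0]]

```text
t: 13.12
position: [0.6196, -0.0357, 0.1938]
tcp_rot: [-0.624, 0.86, -1.677]
wrist_force: [7.3, -8.3, 11.7]
grip_width: 0.0399
```

```bash
python3 -c "
from h import *
tip(-30,-2,0)"
```

```text
tip [-15.9  -1.   -3.5] shift cm [ 0.27  0.29 -1.38] turn [-2.37  0.51 -0.86] Ftube [14.1 -6.2  4.5] Ttool [ 1.26 -0.96 -1.22] w 0.0399 t 13.12
```

move_arm:
  targets:
    - [3,[0.1,0.2,-0.9],[-1.2,0.3,-0.4]]
    - [3,[0.1,0.2,-1],[-1.2,0.3,-0.4]]
    - [3,[0.1,0.2,-1],[-1,0.2,-0.3]]
    - [3,[0.1,0.2,-1],[-1,0.2,-0.2]]
    - [3,[0,0.2,-1],[-0.8,0.2,-0.2]]

```text
t: 13.53
position: [0.5977, -0.0322, 0.1733]
tcp_rot: [-0.661, 0.91, -1.68]
wrist_force: [4.6, -5.5, -0.8]
grip_width: 0.0397
```

```bash
python3 -c "
from h import *
tip(-40,-2,0)"
```

```text
tip [-46.2  -1.6   0.7] shift cm [-0.01 -0.11  0.61] turn [ 0.58 -0.08  0.19] Ftube [ 4.4 -4.1 -3.9] Ttool [ 0.76 -0.52 -0.64] w 0.0397 t 13.53
```

```bash
python3 - <<'E'
from h import *
d=snap("scene","s10")
tip(-50,-2,0)
cv2.imwrite('pics/c10.png',cv2.resize(d["image"][120:280,200:350,::-1],None,fx=3.7,fy=3.7,interpolation=cv2.INTER_CUBIC))
E
```

```text
tip [-48.9  -2.    0.9] shift cm [-0.01 -0.15 -0.12] turn [ 0.83 -0.08  0.26] Ftube [ 1.6 -1.1 -4.9] Ttool [ 0.49 -0.06 -0.08] w 0.0398 t 13.58
```

View pics/c10.png

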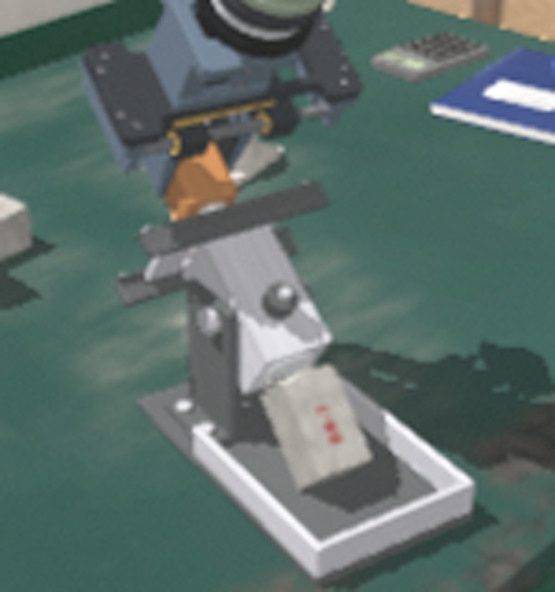

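The piece is out and still leaning at the outlet (crop about (320,420)), maybe falling. I'll nudge a few mm more, then compare frames.

move_arm:
  targets:
    - [3,[0,-0.1,-0.3],[0.5,0,0.1]]
    - [3,[0,0,-0.3],[0,0,0]]
    - [3,[0,0,0],[0,0,0]]

```text
t: 13.83
position: [0.5878, -0.0306, 0.167]
tcp_rot: [-0.662, 0.907, -1.681]
wrist_force: [1.0, -0.4, -2.8]
grip_width: 0.0399
```

```bash
python3 - <<'E'
from h import *
tip(-50,-2,0)
a=snap("scene","s11")["image"].astype(int);b=load("s10")["image"].astype(int)
m=np.abs(a-b).sum(2)>60; m=m[205:280,240:330]
ys,xs=np.where(m);print(m.sum(),ys.min()+205 if len(ys) else 0,ys.max()+205 if len(ys) else 0)
c=snap("top","t11")
g=lambda i:i
A=cv2.resize(a.astype(np.uint8)[180:280,240:340,::-1],None,fx=4,fy=4,interpolation=cv2.INTER_CUBIC)
B=cv2.resize(c["image"][190:290,220:320,::-1],None,fx=4,fy=4,interpolation=cv2.INTER_CUBIC)
cv2.imwrite('pics/c11.png',np.hstack([A,B]))
E
```

```text
tip [-57.9  -2.9   1. ] shift cm [-0.1  -0.06  0.78] turn [0.51 0.01 0.24] Ftube [-0.7 -0.2 -2.9] Ttool [-0.07  0.05  0.11] w 0.0399 t 13.83
551 205 260
```

move_arm:
  targets:
    - [3,[0,0,0.8],[0.3,0,0.2]]
    - [3,[0,0,0.8],[0,0,0]]
    - [3,[0,0,0.8],[0,0,0]]
    - [3,[0,0,0.8],[0,0,0]]
    - [3,[0,0,0.8],[0,0,0]]
    - [3,[0,0,0.8],[0,0,0]]

```text
t: 14.43
position: [0.6145, -0.0414, 0.1811]
tcp_rot: [-0.68, 0.937, -1.677]
wrist_force: [-7.9, 6.6, -13.7]
grip_width: 0.0396
```

```bash
python3 - <<'E'
from h import *
tip(40,-2,0)
E
```

```text
tip [-26.4  -5.4   1.5] shift cm [-0.67 -0.77  6.59] turn [ 2.22 -0.34  0.5 ] Ftube [-15.4   4.3  -6. ] Ttool [-2.27  0.7   0.77] w 0.0396 t 14.43
```

move_arm:
  targets:
    - [3,[-0.1,-0.3,0.7],[1.2,-0.2,0.2]]
    - [3,[-0.1,-0.3,0.9],[1.2,-0.2,0.2]]
    - [3,[-0.05,-0.2,0.9],[1,-0.1,0.1]]
    - [3,[0,-0.2,0.9],[0.8,0,0]]

```text
t: 14.77
position: [0.6146, -0.0435, 0.1829]
tcp_rot: [-0.67, 0.936, -1.69]
wrist_force: [-7.5, 10.0, -14.1]
grip_width: 0.0399
```

```bash
python3 - <<'E'
from h import *
tip(40,-2,0)
E
```

```text
tip [-24.9  -5.8   1.4] shift cm [-0.93 -0.61  6.43] turn [ 1.78 -0.89  0.85] Ftube [-16.1   7.7  -6.1] Ttool [-2.24  1.12  1.18] w 0.0399 t 14.77
```

The disc's rear edge is catching the spring shoe at about 16 N. I'll lower the tip and centre it sideways while pulling.

move_arm:
  targets:
    - [3,[-0.3,0,0],[1.5,-0.8,0.6]]
    - [3,[-0.2,0.1,0.3],[1.5,-0.3,0.2]]
    - [3,[-0.1,0.1,1],[1.5,-0.2,0]]
    - [3,[0,0.1,1.2],[1.2,0,0]]

```text
t: 15.1
position: [0.6232, -0.0439, 0.1818]
tcp_rot: [-0.638, 0.868, -1.704]
wrist_force: [-17.2, 13.1, -10.3]
grip_width: 0.04
```

```bash
python3 - <<'E'
from h import *
tip(40,-2,0)
E
```

```text
tip [-18.2  -6.7 -15.1] shift cm [-0.63 -0.77  5.86] turn [-1.9  -0.02  0.8 ] Ftube [-22.3   8.2   2.8] Ttool [-4.92  1.35  1.32] w 0.04 t 15.1
```

move_arm:
  targets:
    - [3,[-0.3,-0.4,0],[-1,0,0.4]]
    - [3,[-0.2,-0.3,0],[-1,0,0.4]]
    - [3,[0,0,0],[0,0,0]]
  squeeze: 60

```text
t: 15.35
position: [0.6196, -0.0377, 0.1848]
tcp_rot: [-0.663, 0.904, -1.676]
wrist_force: [4.6, 2.1, -7.0]
grip_width: 0.0398
```

```bash
python3 - <<'E'
from h import *
tip(-18,-2,-1)
d=snap("scene","s12");o=ctrl.observe();R=Ro.from_rotvec(o["tcp_rot"]).as_matrix();im=d["image"]
print([(z,im[p[1],p[0]].tolist()) for z in(-20,-28,-32,-36,-40,-44,-48,-52,-56) for p in [proj(d,o["position"]+R@[0,.006,z/1e3]).round().astype(int)]])
w=snap("wrist","w12")["image"];hsv=cv2.cvtColor(w,cv2.COLOR_RGB2HSV)
m=(hsv[...,0]<22)&(hsv[...,1]>90)&(hsv[...,2]>70)
print([(r,int(x[0]),int(x[-1])) for r in(170,180,188,200,210,220,230,245,250,290,300,306) for x in [np.where(m[r,200:310])[0]+200] if len(x)])
E
```

```text
tip [-21.   -2.5  -2.9] shift cm [ 0.03 -0.32  0.3 ] turn [0.46 0.29 0.05] Ftube [-0.7  3.2 -7.9] Ttool [0.35 0.34 0.37] w 0.0398 t 15.35
[(-20, [150, 107, 72]), (-28, [152, 109, 74]), (-32, [154, 110, 76]), (-36, [150, 130, 118]), (-40, [191, 187, 186]), (-44, [189, 189, 193]), (-48, [181, 183, 184]), (-52, [235, 236, 237]), (-56, [243, 244, 245])]
[(200, 222, 288), (210, 218, 292), (220, 215, 295), (230, 216, 294), (245, 217, 294), (250, 217, 293), (290, 218, 291), (300, 219, 291), (306, 219, 291)]
```

```bash
cat >> h.py <<'E'
TIP=np.array([0,.006,-.1675]); YAW=0
E
python3 -c "
from h import *
tip(-18,0,-1)"
```

```text
tip [-20.    2.4  -3.2] shift cm [-0.17 -0.34  0.19] turn [ 0.41 -1.41  0.06] Ftube [-2.2  2.2 -9.1] Ttool [0.45 0.29 0.26] w 0.0396 t 15.45
```

move_arm:
  targets:
    - [3,[0,-0.1,0.6],[0.8,0,0]]
    - [3,[0,-0.1,1],[1,0,0]]
    - [3,[0,-0.1,1.3],[1.2,-0.2,0.2]]
    - [3,[0,-0.1,1.5],[1.2,-0.2,0.2]]

```text
t: 15.78
position: [0.6274, -0.0466, 0.1893]
tcp_rot: [-0.651, 0.902, -1.698]
wrist_force: [-9.8, 14.6, -6.9]
grip_width: 0.0402
```

```bash
python3 -c "
from h import *
tip(-18,0,-1)"
```

```text
tip [-9.1 -1.7 -6.4] shift cm [-0.78 -0.51 -0.9 ] turn [-0.13 -2.27  0.78] Ftube [-14.8  11.7   1.8] Ttool [-3.67  1.96  1.99] w 0.0402 t 15.78
```

move_arm:
  targets:
    - [3,[-0.4,-0.2,0.3],[0.3,-1.2,0.5]]
    - [3,[-0.3,-0.1,0.8],[0.8,-0.6,0.2]]
    - [3,[-0.1,-0.1,1.2],[1,-0.3,0.2]]
    - [3,[-0.1,-0.1,1.2],[1,-0.3,0.2]]

```text
t: 16.12
position: [0.6479, -0.0442, 0.2088]
tcp_rot: [-0.647, 0.845, -1.681]
wrist_force: [-6.7, 5.7, -2.2]
grip_width: 0.0398
```

```bash
python3 -c "
from h import *
tip(18,0,-1)"
```

```text
tip [18.  -0.2 -7.6] shift cm [-0.06  0.02  0.04] turn [-2.32 -0.15  0.01] Ftube [-7.8  3.8  2.7] Ttool [-2.61  0.71  0.76] w 0.0398 t 16.12
```

Past the shoe. I'll level it and draw it the rest of the way out.

move_arm:
  targets:
    - [3,[0,0,0.5],[-1.2,0,0]]
    - [3,[0,0,0.8],[-1,0,0]]
    - [3,[0,0,1],[0,0,0]]
    - [3,[0,0,1],[0,0,0]]

```text
t: 16.45
position: [0.6733, -0.0509, 0.2266]
tcp_rot: [-0.675, 0.886, -1.669]
wrist_force: [-0.5, 3.1, -5.5]
grip_width: 0.0399
```

```bash
python3 -c "
from h import *
tip(60,0,0)"
```

```text
tip [49.3  0.4 -0.4] shift cm [-0.06 -0.1   1.07] turn [ 0.19 -0.35  0.07] Ftube [-4.2  2.9 -3.8] Ttool [-0.69  0.42  0.39] w 0.0399 t 16.45
```

move_arm:
  targets:
    - [3,[0,0,0.8],[0,0,0]]
    - [3,[0,0,0.8],[0,0,0]]
    - [3,[0,0,1],[0,0,0]]
    - [3,[0,0,1],[0,0,0]]
    - [3,[0,0,1],[0,0,0]]

```text
t: 16.87
position: [0.6803, -0.0579, 0.2157]
tcp_rot: [-0.733, 0.987, -1.661]
wrist_force: [-11.6, 7.0, -14.9]
grip_width: 0.04
```

```bash
python3 -c "
from h import *
tip(110,0,0)
to(np.array([.6,-.25,.24]),rdown(-.26))
a=load('s11')['image'].astype(int);b=snap('scene','s13')['image'].astype(int)
m=np.abs(a-b).sum(2)[205:280,240:330]>60;print(m.sum())"
```

```text
tip [50.6 -0.5  2.3] shift cm [-0.69 -2.09  5.78] turn [ 5.84 -1.69  1.07] Ftube [-19.2   3.8  -4.9] Ttool [-2.75  1.04  0.89] w 0.04 t 16.87
pos [ 0.6803 -0.0579  0.2157] shift cm [20.72 -3.14 -0.71] turn [-28.53  -1.89   0.51] F [-11.6   7.  -14.9] T [ 2.02  2.26 -0.49] grip 0.04 t 16.87
1701
```

The rear of the disc is catching on the guide plate. I'll relax, re-align, shift slightly towards +y and try again gently.

move_arm:
  targets:
    - [3,[0,-0.7,-0.2],[2.2,-0.4,0.4]]
    - [3,[0,-0.7,0],[2,-0.4,0.4]]
    - [3,[-0.2,-0.5,0],[1.5,-0.4,0.2]]
    - [3,[0,0,0],[0,0,0]]

```text
t: 17.25
position: [0.6718, -0.0522, 0.2288]
tcp_rot: [-0.667, 0.891, -1.674]
wrist_force: [0.1, 0.7, -6.5]
grip_width: 0.0395
```

```bash
python3 -c "
from h import *
tip(50,0,0)"
```

```text
tip [49.7  0.2  1.8] shift cm [-0.23  0.15  0.03] turn [ 0.1  -0.85  0.08] Ftube [-3.8  0.7 -5.3] Ttool [-0.5  0.2  0.2] w 0.0395 t 17.25
```

move_arm:
  targets:
    - [3,[-0.25,0.15,0],[0,-0.8,0]]
    - [3,[0,0,0.4],[0,0,0]]
    - [3,[0,0,0.4],[0.2,0,0]]

```text
t: 17.5
position: [0.6743, -0.0515, 0.2262]
tcp_rot: [-0.688, 0.896, -1.668]
wrist_force: [-5.7, 5.4, -8.6]
grip_width: 0.0397
```

```bash
python3 -c "
from h import *
tip(50,0,0)"
```

```text
tip [49.9 -0.2  1. ] shift cm [-0.09 -0.19 -0.01] turn [ 0.99 -0.26  0.34] Ftube [-10.5   3.8  -3.2] Ttool [-1.85  0.73  0.65] w 0.0397 t 17.5
```

move_arm:
  targets:
    - [3,[0,-0.1,-0.3],[0.7,-0.3,0.3]]
    - [3,[-0.3,0,0],[0,0,0]]
    - [3,[-0.3,0,0],[0,0,0]]
    - [3,[-0.2,0,0.3],[0,0,0]]
    - [3,[-0.2,0,0.4],[0.2,0,0]]

```text
t: 17.92
position: [0.6806, -0.0455, 0.2293]
tcp_rot: [-0.694, 0.87, -1.667]
wrist_force: [-3.3, -4.1, -3.8]
grip_width: 0.0396
```

```bash
python3 -c "
from h import *
tip(50,0,0)
c=load('top0')
d=snap('scene','s14');b=d['image'].astype(int).sum(2)
for r in(190,192,194,196): print(r,b[r,228:256].tolist())
for y in(0,3.5,18.5): print(y,[proj(d,tube(.0555,y/1e3+.048,z)).round(1).tolist() for z in(.02,-.02)])
o=ctrl.observe();R=Ro.from_rotvec(o['tcp_rot']).as_matrix();im=d['image']
print([(z,im[p[1],p[0]].tolist()) for z in(-24,-28,-32,-36,-40,-44,-48,-52) for p in [proj(d,o['position']+R@[0,.006,z/1e3]).round().astype(int)]])
"
```

```text
tip [55.6  4.2 -1.4] shift cm [ 0.65 -0.19 -0.57] turn [0.16 0.78 0.51] Ftube [-3.9 -4.8 -1.9] Ttool [-1.02 -0.8  -0.69] w 0.0396 t 17.92
190 [289, 292, 291, 290, 286, 287, 285, 288, 296, 296, 297, 294, 371, 535, 531, 428, 415, 420, 415, 414, 414, 489, 577, 516, 437, 434, 440, 439]
192 [292, 296, 295, 293, 291, 294, 299, 295, 305, 307, 306, 390, 550, 533, 433, 417, 416, 414, 418, 417, 408, 427, 444, 436, 431, 437, 439, 439]
194 [294, 292, 296, 303, 378, 370, 304, 275, 240, 251, 266, 505, 532, 423, 393, 383, 354, 318, 291, 259, 250, 351, 423, 415, 414, 426, 437, 436]
196 [300, 307, 319, 306, 287, 258, 260, 273, 273, 305, 298, 298, 295, 262, 254, 249, 253, 251, 252, 251, 253, 252, 245, 238, 235, 267, 353, 417]
0 [[245.6, 185.1], [241.7, 192.9]]
3.5 [[244.4, 185.5], [240.5, 193.2]]
18.5 [[239.1, 187.0], [235.4, 194.7]]
[(-24, [152, 108, 73]), (-28, [153, 110, 74]), (-32, [150, 107, 70]), (-36, [140, 106, 80]), (-40, [159, 143, 131]), (-44, [199, 200, 200]), (-48, [188, 190, 190]), (-52, [201, 201, 203])]
```

That passed the plate (axial force back to normal). I'll keep drawing out.

move_arm:
  targets:
    - [3,[0,0,0.4],[0,0,0]]
    - [3,[0,0,0.5],[0,0,0]]
    - [3,[0,0,0.6],[0,0,0]]
    - [3,[0,0,0.8],[0,0,0]]

```text
t: 18.3
position: [0.7042, -0.0486, 0.2469]
tcp_rot: [-0.679, 0.868, -1.668]
wrist_force: [-1.3, 0.5, -2.0]
grip_width: 0.0399
```

```bash
python3 -c "
from h import *
tip(90,0,0)"
```

```text
tip [85.   8.3 -1.9] shift cm [ 0.96 -0.07  0.5 ] turn [-0.37  0.42  0.16] Ftube [-2.2  0.1 -0.9] Ttool [-0.56  0.    0.03] w 0.0399 t 18.3
```

move_arm:
  targets:
    - [3,[0,-1,1.5],[0,0,0]]
    - [3,[0,-1.5,1.5],[0,0,0]]
    - [3,[1,-1,0.3],[0,0,0]]
    - [3,[2,0,0.3],[0,0,0]]
    - [3,[3,0,0.2],[0,0,0]]
    - [3,[3,0,0],[0,0,0]]
    - [3,[3,0,0],[0,0,0]]
    - [3,[3,0,0],[0,0,0]]
    - [3,[3,0,0],[0,0,0]]
    - [3,[3,0,0],[0,0,0]]
    - [3,[1.5,0,0],[0,0,0]]
    - [3,[0,0,0],[0,0,0]]

```text
t: 19.3
position: [0.6726, -0.2784, 0.3154]
tcp_rot: [-0.653, 0.842, -1.67]
wrist_force: [-0.1, 1.1, -3.0]
grip_width: 0.0397
```

```bash
python3 -c "
from h import *
tip(90,0,0)
to(np.array([.58,-.30,.15]),rdown(-.2))"
```

```text
tip [ 147.3 -221.8   33.6] shift cm [-22.08   3.91  -5.7 ] turn [-2.15  0.39 -0.35] Ftube [-2.   1.  -2.3] Ttool [-0.66  0.03  0.04] w 0.0397 t 19.3
pos [ 0.6726 -0.2784  0.3154] shift cm [  4.4    8.27 -16.62] turn [-36.52  -2.77   0.85] F [-0.1  1.1 -3. ] T [ 0.21  0.63 -0.  ] grip 0.0397 t 19.3
```

move_arm:
  targets:
    - [3,[0.7,0,0],[-6.1,-0.4,0.2]]
    - [3,[0.7,0,0],[-6.1,-0.4,0.2]]
    - [3,[0.7,0,0],[-6.1,-0.4,0.2]]
    - [3,[0.7,0,0],[-6.1,-0.4,0.2]]
    - [3,[0,0,0],[-6.1,-0.4,0]]
    - [3,[0,0,0],[-6,-0.4,0]]
    - [3,[0,0,0],[0,0,0]]

```text
t: 19.88
position: [0.6654, -0.3051, 0.3143]
tcp_rot: [-1.117, 1.381, -1.346]
wrist_force: [0.8, 0.4, -4.7]
grip_width: 0.0394
```

```bash
python3 -c "
from h import *
to(np.array([.58,-.30,.1]),rdown(-.2))"
```

```text
pos [ 0.6654 -0.3051  0.3143] shift cm [ 1.32 21.62 -7.94] turn [ 1.36 -0.48 -0.14] F [ 0.8  0.4 -4.7] T [ 0.03 -0.17 -0.07] grip 0.0394 t 19.88
```

move_arm:
  targets:
    - [3,[0.2,2,-1.5],[1.3,-0.4,0]]
    - [3,[0.3,2.5,-2],[0,0,0]]
    - [3,[0.3,2.5,-2],[0,0,0]]
    - [3,[0.2,2.5,-1.5],[0,0,0]]
    - [3,[0,2.5,0],[0,0,0]]
    - [3,[0,2.5,0],[0,0,0]]
    - [3,[0,2.5,0],[0,0,0]]
    - [3,[0,2,0],[0,0,0]]
    - [3,[0,1,0],[0,0,0]]
    - [3,[0,0,0],[0,0,0]]

```text
t: 20.72
position: [0.606, -0.2961, 0.1128]
tcp_rot: [-1.073, 1.306, -1.387]
wrist_force: [-0.9, 0.2, -3.5]
grip_width: 0.0398
```

```bash
python3 - <<'E'
from h import *
to(np.array([.58,-.30,.028]),rdown(-.2))
d=snap("scene","s15"); cv2.imwrite('pics/s15.png',d["image"][:,:,::-1])
E
```

```text
pos [ 0.606  -0.2961  0.1128] shift cm [ 0.87  8.33 -2.95] turn [-3.26  0.07  0.2 ] F [-0.9  0.2 -3.5] T [ 0.02 -0.01 -0.01] grip 0.0398 t 20.72
```

move_arm:
  targets:
    - [3,[0.2,1.5,-0.5],[-3.2,0,0.2]]
    - [3,[0,1.5,0],[0,0,0]]
    - [3,[0,1.5,0],[0,0,0]]
    - [3,[0,1,0],[0,0,0]]
    - [3,[0,0.8,0],[0,0,0]]
    - [3,[0,0,0],[0,0,0]]

```text
t: 21.27
position: [0.6091, -0.2987, 0.0601]
tcp_rot: [-1.094, 1.328, -1.375]
wrist_force: [-0.4, -0.3, -3.8]
grip_width: 0.0399
```

```bash
python3 - <<'E'
from h import *
to(np.array([.58,-.30,.028]),rdown(-.2))
E
```

```text
pos [ 0.6091 -0.2987  0.0601] shift cm [ 0.68  3.13 -2.92] turn [-1.69  0.06  0.36] F [-0.4 -0.3 -3.8] T [ 0.03 -0.07 -0.06] grip 0.0399 t 21.27
```

move_arm:
  targets:
    - [3,[0,0.8,0],[-1.6,0,0.3]]
    - [3,[0,0.8,0],[0,0,0]]
    - [3,[0,0.5,0],[-0.3,0,0]]
    - [3,[0,0.4,0],[0,0,0]]

```text
t: 21.6
position: [0.6122, -0.3, 0.0373]
tcp_rot: [-1.109, 1.351, -1.358]
wrist_force: [0.0, -0.4, -3.3]
grip_width: 0.0394
```

```bash
python3 - <<'E'
from h import *
to(np.array([.58,-.30,.028]),rdown(-.2))
E
```

```text
pos [ 0.6122 -0.3     0.0373] shift cm [ 0.63  0.93 -3.16] turn [-0.13  0.06  0.16] F [ 0.  -0.4 -3.3] T [ 0.02 -0.13  0.03] grip 0.0394 t 21.6
```

move_arm:
  targets:
    - [3,[0,0.4,0],[-0.2,0,0]]
    - [3,[0,0.3,0],[-0.1,0,0]]
    - [3,[0,0.2,0],[0,0,0]]

```text
t: 21.85
position: [0.6122, -0.3001, 0.0271]
tcp_rot: [-1.113, 1.357, -1.354]
wrist_force: [-5.1, 3.8, 17.1]
grip_width: 0.0394
```

```bash
python3 - <<'E'
from h import *
to(np.array([.58,-.30,.028]),rdown(-.2))
E
```

```text
pos [ 0.6122 -0.3001  0.0271] shift cm [ 0.63 -0.07 -3.16] turn [0.24 0.05 0.15] F [-5.1  3.8 17.1] T [ 0.61  0.35 -0.05] grip 0.0394 t 21.85
```

On the bench. I'll ease off, release and lift.

move_arm:
  targets:
    - [3,[0,-0.1,0],[0,0,0]]
    - [4.6,[0,0,0],[0,0,0]]
    - [5,[0,0,0],[0,0,0]]
    - [6,[0,0,0],[0,0,0]]
    - [9,[0,0,0],[0,0,0]]
    - [9,[0,0,0],[0,0,0]]
    - [9,[0,-1,0],[0,0,0]]
    - [9,[0,-2,0],[0,0,0]]
    - [9,[0,-3,0],[0,0,0]]
    - [9,[0,-3,0],[0,0,0]]
    - [9,[0,-3,0],[0,0,0]]
    - [9,[0,-3,0],[0,0,0]]

```text
t: 22.85
position: [0.6098, -0.2984, 0.1813]
tcp_rot: [-1.119, 1.368, -1.345]
wrist_force: [0.9, 0.1, -0.1]
grip_width: 0.0899
```

```bash
python3 - <<'E'
from h import *
to(np.array([.58,-.30,.2]),rdown(-.2))
c=snap("top","t16");d=snap("scene","s16")
A=d["image"][110:290,210:400,::-1];B=c["image"][120:290,225:415,::-1]
A=cv2.resize(A,(400,380),interpolation=cv2.INTER_CUBIC);B=cv2.resize(B,(400,380),interpolation=cv2.INTER_CUBIC)
cv2.imwrite('pics/c16.png',np.hstack([A,B]))
E
```

```text
pos [ 0.6098 -0.2984  0.1813] shift cm [ 0.75 -1.83 -2.92] turn [ 0.92  0.05 -0.02] F [ 0.9  0.1 -0.1] T [ 0.07 -0.03  0.02] grip 0.0899 t 22.85
```

View pics/c16.png

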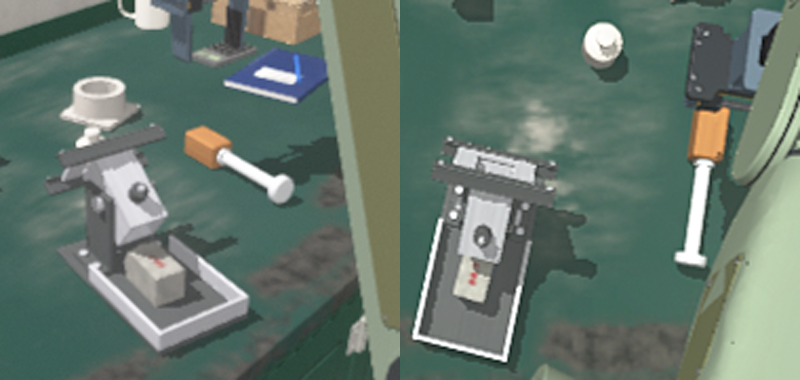

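The last view shows the piece lying whole on the tray floor (left panel about (155,275)). The rod lies flat on the bench to the right of the stand (right panel, from (708,130) to (690,258)), and the gripper is clear of it. Handing in.

```bash
python3 -c "
from h import *
print(ctrl.close_job())"
```

```text
the job is handed in; nothing more can be done
None
```

I pushed the mortar piece out of the tube into the tray, drew the rod out, and laid it flat on the bench to the right of the stand. I handed the job in at about 23 s of the 72 s allowed. The hand-in gives no verdict.

**How it went:** I gripped the rod by its handle and found the guide plate's hole about 18 mm towards the tray's left side. I carried the plate into line with the mouth. The piece then moved under a steady push, with readings up to about 17 N along the bore.

**Last checks:** the final pictures show the piece lying whole on the tray floor and the rod flat beside the stand. The gripper was open and clear, with the force near zero. The tin and spatula were not in that last picture; the arm never went near them. The weight stood clear of everything.

**What did not go smoothly:**
- On the first approach the tool drifted about 5 cm inward. The disc slipped between the rails beside the plate. I freed it gently, and the plate did not move.
- When I drew the rod out, the disc's rear edge caught the spring shoe at about 22 N and then the guide plate at about 19 N. Both gave way after I re-aligned the rod.
- Setting the rod down gave about 20 N of bench contact before I released it.
- My estimate of the rod tip along the bore was about 5 mm off.
- Forces were only read at the end of each short move, so brief peaks in between were not seen.

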